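Clamp a freshly glazed clock in the ratchet press

ROBOT

A 6-joint arm with a two-finger parallel gripper is mounted at the origin on the work surface. World frame = base frame: x ahead of the robot, y to its left, z up, the work surface at z = 0. Lengths are in m, angles in degrees, forces in N, time in s.
With the tool pointing down it reaches from about 0.25 to 0.8 m from the base axis. Payload 3.9 kg.
Tool frame: the origin (TCP) lies on the centre line of the jaws, within the pads' length; the fingertips stand bot.tip_reach ahead of it and the grasp point (between the pads) lies 11 mm behind it (bot.tip_reach is the distance from the TCP to the fingertips, in m); z points along the fingers, y is the line along which they close (so a half turn about z gives the same grasp; the last joint's range is limited). The gripper opens to 85 mm and grips with 20 to 120 N. Pads are 22 mm wide; open, the fingers measure 114 mm over their backs; the gripper's body (76 mm by 85 mm) begins 54 mm behind the grasp point. The pads swing forward as they close: fully open they stand 13 mm farther back than shut.
Start: joints at [-65.604, 14.897, -7.913, 67.191, 0, 90], TCP at [0.217, -0.478, 0.239] pointing down, gripper open.
Joint ranges: [-159.42, 159.42], [-47.68, 98.78], [-73.54, 78.23], [-108.79, 121.32], [-90, 84.71], [-180, 180]. Speed limits (degrees/s): [147.25, 147.25, 180, 180, 180, 180].

INTERFACE

Orientations are given as a 3x3 rotation matrix whose columns are the frame's x, y, z axes.
In Python, from station import bot, vision gives the robot as it stands.
- The arm moves only by the tool carry_out, never from a script. Its argument "series" is a list of rows, each an object with "delta_pos": the shift along the tool's x, y, z as a fraction of full scale, a list of three; "twist": the turn, a rotation vector about the tool's x, y, z as a fraction of full scale, a list of three; "fingers": the opening, from 0 (shut) to 1 (fully open). A call has 1 to 8 rows; each row is the pose to reach, as a shift and turn from the pose commanded when the call began, along the tool's axes at that moment, turning the shorter way round; what a row does not reach only later rows make up. Full scale, the value 1, is 0.2 m for a shift and pi rad for a turn. A row lasts 1/8 s, in which the tool goes at most 62.5 mm and 10.7 degrees, less where a joint would pass 70% of its speed; a pose out of reach is approached as far as the arm can. A call with a number of a shift or a turn outside -1 to 1 is refused whole. A call with a gripper value outside its range is refused whole. The fingers move at their own pace and stop on an object; "force" is the grip in N (left out, the last holds). Time passes only in rows, so rows that repeat a pose let the fingers close. It gives the time, the measured TCP pose, the force, the opening and the grip force at its end, in the units of the state.
- bot.get_state(): the state, without advancing time (a new reading comes with each control period).
- vision.snapshot(name): name is "side" or "top"; returns the picture (420x560x3 uint8, red, green, blue); there is no depth.
- vision.calibration(name): a dict with "fx", "fy", "cx", "cy" (pixels), "pose" (4x4, takes a point from camera to world coordinates). Camera axes: x right, y up, looking along -z (the intrinsics and any distortion apply to the point x, -y, -z); pixel columns grow to the right and rows downward; lengths in m; the calibration is good to about 2 mm. A picture is of the moment at which its call begins. calibration takes no time and is no camera call.
- bot.hand_in(): hands the job in; it is judged then, once.
Trained networks look in the newest picture that a camera, given by its name, has taken for a name from the list of things; names that differ only in an ending like _2 or _b are one class to them, and where a whole thing is asked for, a point or a joint stands for the part that bears it (a point fixed in the world has none). Each returns a list of dicts, best first, with "conf" (0 to 1); they miss things now and then, are a little off and sometimes report something else, mostly with a low value. They report only what shows in the picture. A call takes as long as a camera call. They do not tell look-alikes from the thing itself.
- vision.cut_out(camera, target): "region" (420x560 bool, what is visible of it) and "uv" ([column, row] in pixels, amid what is visible of it).
The state is a dict: "time": time; "joints": joint angles; "joint_velocities": joint speeds; "joint_efforts": joint torques, N m; "position": TCP position; "eef_rot": TCP orientation; "force": force on the tool from outside, world axes, zero at the start; "wrist_torque": the same for the moment, N m; "finger_gap": finger opening in m; "grasp_force": force on a finger pad.
Only numpy, scipy, OpenCV 4.12 (cv2) and the standard library are available. Lean on these libraries where they do the work, as an engineer would, in place of code of your own. Each camera call takes 0.05 s, during which the arm holds its last target. There are 200 camera calls.

TASK

The glass of the brass clock has just been cemented and must stay clamped in the ratchet press while it sets. Stand the clock, glass up, in the white ring of the press's loading slide, push the slide fully home under the ram, then pump the red-gripped lever stroke by stroke: once the foot has come down onto the glass give it two more clicks and no more, or the glass will crack. Work the ram only by its lever, leave everything clamped, let go, and do not disturb the other things on the bench.

Things in the scene. Friction and masses are not known exactly. Their poses are not given: they have to be found in the camera images.
- clock: the clock head to be clamped: brass drum with white dial and clear flat glass on top, 54 mm across, 30 mm tall, about 0.2 kg, standing glass up on the bench. Origin at the centre of its underside, z up towards the glass
- clock_glass (a point): centre of the top of that clock's glass, 30 mm above the clock's origin
- press: the blue bench press, fixed. Origin on the bench under the ram's axis; x points away from the operator, the way the slide is pushed in; y left, z up. Base 22 mm thick, from 205 mm in front of the origin to 120 mm behind, 130 mm wide (90 mm in front). The head over the ram is 56 mm wide, begins 22 mm in front of the origin and spans heights 160 to 285 mm. The lever is on its right (-y) side
- nest (a point): centre of the floor inside the white ring of the loading slide. Ring 58 mm across inside, 69 outside, 6 mm high; its floor lies 42 to 49 mm above the bench (the bed's height differs from job to job). Guide rails 34 to 42 mm to each side stand 4 mm above the floor. Slide all the way out: 115 mm in front of the ram's axis; home: under the ram
- shuttle (a joint): travel of the loading slide along the press's x axis, m: 0 all the way out towards the operator, 0.115 fully home against its stop. Slides with about 3 N of friction and stays where it is left
- post (a point): middle of the gripping part of the black upright post that pushes and pulls the slide: 15 mm across, top 12 mm above this point, flange of 20 mm at its foot 14 mm below this point. It stands 88 mm in front of the ring's centre
- lever (a joint): angle of the pump lever, rad: 0 level, positive handle down, stops at -0.22 and +0.22; stays where it is left (1 to 2 N of friction at the grip). Each stroke from stop to stop drives the ram down one tooth, 8 mm: the pawl clicks in by about +0.18, and the next tooth is picked up by about -0.18 on the way up. A stroke cut short gives nothing: the ram springs back
- lever_grip (a point): centre of the red revolving grip sleeve on the lever's end: 18 mm across, 70 mm long, along the press's y axis, 205 mm above the bench when level. The steel lever arm runs 45 mm to its left (+y). It swings up and down round the lever's axis at 150 mm radius, in the press's x-z plane
- lever_axis (a point): point on the lever's horizontal axis of rotation (along the press's y) abreast of the grip's centre, 205 mm above the bench
- ram_base (a point): point on the press's base under the ram's axis, 22 mm above the bench. Over it hangs the ram with its foot, a round black rubber pad 40 mm across on a spring; how far down it starts differs. A 5 N spring pulls the ram up. The foot presses with 9 N from first touch and 15 N more a click; the grip feels 0.23 of the ram's load, 3.4 N a click. Right is 30 to 62 N on the glass when let go; above 70 N it cracks. It cannot be raised
- steel_clock: second clock head, dark steel drum with a black dial and no glass yet, 54 mm across and 30 mm tall; not part of this job. Origin at the centre of its underside; leave it alone
- cement: small white cement bottle with red cap, 28 mm across, 75 mm tall. Origin at the centre of its underside; leave it alone
- loupe: black eye loupe, 38 mm across, 34 mm tall. Origin at the centre of its underside; leave it alone
- parts_tray: clear divided parts tray, 130 x 100 x 22 mm. Origin at the centre of its underside; leave it alone
- screwdriver: screwdriver with blue handle, 140 mm long, lying down; leave it alone
- bell_jar: small clear dust cover with a knob, 72 mm across, 64 mm tall. Origin at the centre of its underside; leave it alone
- case_cushion: black rubber case cushion, 72 mm across, 18 mm tall. Origin at the centre of its underside; leave it alone
- battery_stack: stack of coin cells, 24 mm across, 26 mm tall. Origin at the centre of its underside; leave it alone
Mind the look-alikes: they are no part of the job. What is shaped like the clock but turquoise is not meant.

How it is judged:
By the outcome, as a careful person would: the job done as asked, in the order asked, and still so for the second after the job is handed in, with the robot touching nothing.
It also fails if it takes over 72 s, if anything falls off the work surface, if the arm or the gripper's body presses on something with over 40 N, if the wrist force passes 120 N, or if a joint passes its speed limit or range.

## Working session

There is one attempt and no reset: what is moved stays moved. The work goes in short steps, Python scripts to look and compute and a tool call to move; the robot and the scene stay as the last step left them, time stands still between calls to the robot, and variables do not carry over. Pictures are saved under pics/ and viewed, at most 10 in all, crops included, and the job is handed in when it is done.

Besides the shell and the picture viewer there is one more tool, called after ">>>" as a command line: name --argument value ..., lists and objects as JSON in quotes. carry_out: Moves the arm, as the interface text tells. Its arguments: {"type":"object","properties":{"series":{"type":"array","items":{"type":"object","properties":{"delta_pos":{"type":"array","items":{"type":"number"}},"twist":{"type":"array","items":{"type":"number"}},"fingers":{"type":"number"}}}},"force":{"type":"number"}},"required":["series"]}

```bash
mkdir -p pics; cat > h.py <<'E'
import numpy as np, cv2
from station import bot, vision
def snap(n,f=None):
    im=vision.snapshot(n)
    if f: cv2.imwrite('pics/'+f,cv2.cvtColor(im,cv2.COLOR_RGB2BGR))
    return im
def ray(n,uv):
    c=vision.calibration(n);P=np.array(c['pose'])
    d=np.array([(uv[0]-c['cx'])/c['fx'],-(uv[1]-c['cy'])/c['fy'],-1.])
    return P[:3,3],P[:3,:3]@d
def atz(n,uv,z):
    o,d=ray(n,uv); return o+d*(z-o[2])/d[2]
def proj(n,p):
    c=vision.calibration(n);P=np.array(c['pose'])
    q=P[:3,:3].T@(np.array(p)-P[:3,3]); return np.array([c['cx']+c['fx']*q[0]/-q[2],c['cy']-c['fy']*q[1]/-q[2]])
def tri(u1,u2):
    (o1,d1),(o2,d2)=ray('side',u1),ray('top',u2)
    t=np.linalg.lstsq(np.c_[d1,-d2],o2-o1,rcond=None)[0]
    a,b=o1+d1*t[0],o2+d2*t[1]; return (a+b)/2,np.linalg.norm(a-b)
def cmd(targets,R=None):
    pass
E
python3 - <<'E'
from h import *
np.set_printoptions(precision=4,suppress=True)
s=bot.get_state();print(s['time'],s['position'],s['eef_rot'],s['finger_gap'],bot.tip_reach)
for n in('side','top'):
    snap(n,n+'0.png');c=vision.calibration(n);print(n,c)
    for t in('clock','press','post','lever_grip','nest','steel_clock'):
        for r in vision.cut_out(n,t)[:3]:
            ys,xs=np.nonzero(r['region']);print(t,round(r['conf'],2),r['uv'],len(xs),xs.min(),xs.max(),ys.min(),ys.max())
E
```

```text
0.0 [ 0.2166 -0.4775  0.2385] [[ 0.9107  0.413  -0.0008]
 [ 0.4131 -0.9107  0.0018]
 [-0.     -0.002  -1.    ]] 0.08550669751657068 0.008
side {'fx': 428.18480022394493, 'fy': 428.18480022394493, 'cx': 286.1152657308762, 'cy': 205.0020808305751, 'pose': array([[-0.7332,  0.4026, -0.548 , -0.1103],
       [-0.68  , -0.4308,  0.5934,  0.7305],
       [ 0.0028,  0.8077,  0.5896,  0.8461],
       [ 0.    ,  0.    ,  0.    ,  1.    ]])}
clock 0.78 [214.9, 314.4] 525 204 227 304 330
clock 0.67 [253.3, 303.3] 451 243 265 289 312
clock 0.62 [273.1, 334.9] 496 262 284 322 347
press 0.74 [260.5, 177.1] 4637 231 336 129 258
post 0.63 [308.8, 228.9] 723 286 331 217 247
lever_grip 0.6 [315.6, 163.7] 318 283 336 152 169
nest 0.63 [309.2, 228.0] 652 287 332 218 245
steel_clock 0.74 [198.3, 278.1] 382 189 209 267 288
steel_clock 0.62 [312.4, 160.4] 334 282 336 151 169
steel_clock 0.36 [385.0, 206.0] 146 382 391 192 213
top {'fx': 546.813844216681, 'fy': 546.813844216681, 'cx': 287.71071391157784, 'cy': 208.30465112795446, 'pose': array([[-0.0047,  0.9971, -0.076 ,  0.4038],
       [-1.    , -0.0048, -0.0004,  0.0033],
       [-0.0008,  0.076 ,  0.9971,  1.7929],
       [ 0.    ,  0.    ,  0.    ,  1.    ]])}
clock 0.78 [208.8, 236.1] 217 203 220 229 244
clock 0.62 [183.0, 229.9] 251 172 190 219 235
clock 0.57 [199.4, 268.2] 250 190 208 262 278
press 0.7 [298.4, 156.2] 2502 272 357 121 238
post 0.95 [297.1, 221.1] 823 286 307 198 240
lever_grip 0.69 [330.6, 169.3] 521 312 358 126 201
lever_grip 0.34 [380.6, 150.0] 332 372 391 142 162
nest 0.66 [295.6, 217.5] 879 286 308 198 240
steel_clock 0.52 [199.8, 186.6] 211 191 207 179 194
```

View pics/side0.png

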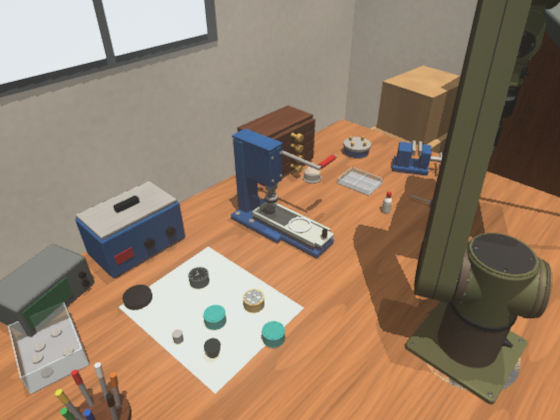

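View pics/top0.png

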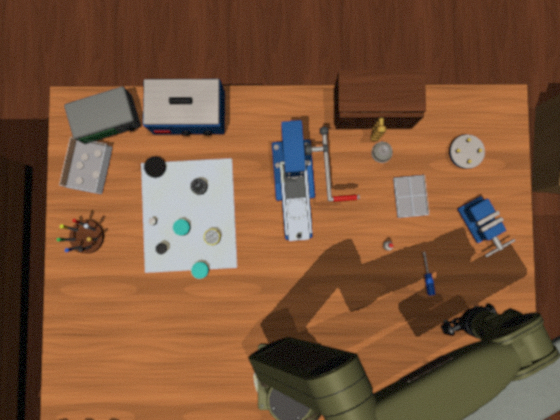

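The brass clock is at side (254,299) and top (212,236). Turquoise look-alikes are at side (215,316) and (273,334), the steel clock at (199,277). The press slide is out, with the post at its near end at side (325,233) and top (298,235). The red grip is at side (328,161) and top (344,198).

```bash
python3 - <<'E'
from h import *
a=cv2.imread('pics/side0.png')[120:260,220:350]; b=cv2.imread('pics/top0.png')[110:250,190:370]
a=cv2.resize(a,None,fx=4,fy=4,interpolation=cv2.INTER_CUBIC)[:, :]; b=cv2.resize(b,None,fx=4,fy=4,interpolation=cv2.INTER_CUBIC)
cv2.imwrite('pics/c1.png',a);cv2.imwrite('pics/c2.png',b)
np.set_printoptions(precision=4,suppress=True)
for n in('side','top'):
    im=cv2.imread(f'pics/{n}0.png');h=cv2.cvtColor(im,cv2.COLOR_BGR2HSV)
    red=(((h[...,0]<6)|(h[...,0]>174))&(h[...,1]>190)&(h[...,2]>90)).astype('uint8')
    k,l,st,ce=cv2.connectedComponentsWithStats(red)
    for i in range(1,k):
        if st[i,4]>15: print(n,st[i],ce[i])
    wh=((h[...,1]<50)&(h[...,2]>150)).astype('uint8')
print(tri([253.5,297.5],[212,236]), atz('top',[212.5,236.5],.03),atz('side',[253.7,297],.03))
E
```

```text
top [334 195  22   7 102] [345.0098 197.7255]
(array([0.4487, 0.2481, 0.022 ]), np.float64(0.004097094650837142)) [0.4484 0.2467 0.03  ] [0.4424 0.2501 0.03  ]
```

View pics/c1.png

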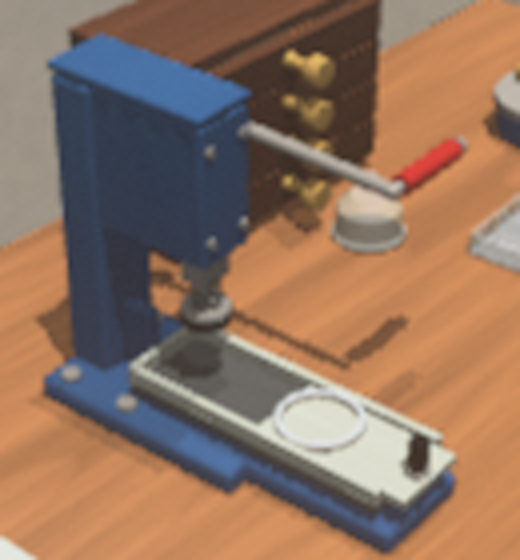

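View pics/c2.png

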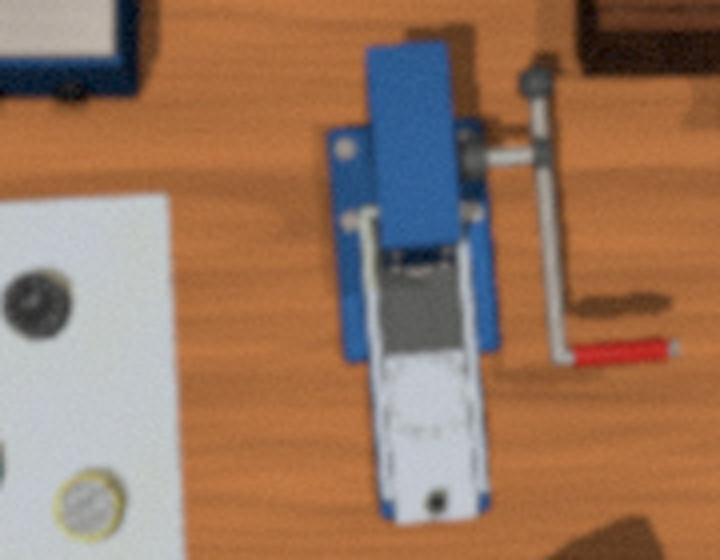

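Crops: post top at c1 (418,436) and c2 (437,494); ring centre at c1 (320,418) and about c2 (425,400). The red grip runs c1 (400,187)–(465,143) and c2 (572,355)–(672,349). The head's front top edge is at c2 (382,248)–(458,240). I'll fit the press pose to these.

```bash
cat > fit.py <<'E'
from h import *
from scipy.optimize import least_squares
np.set_printoptions(precision=4,suppress=True)
S=lambda x,y:np.array([220+(x-1.5)/4,120+(y-1.5)/4]);T=lambda x,y:np.array([190+(x-1.5)/4,110+(y-1.5)/4])
K=[('top',T(382,248),(-.022,.028,.285)),('top',T(458,240),(-.022,-.028,.285)),('top',T(330,130),(.12,.065,.022)),
('side',S(197,127),(-.022,.028,.285)),('side',S(248,95),(-.022,-.028,.285)),('side',S(197,264),(-.022,.028,.16)),
('side',S(388,548),(-.205,.045,0)),('side',S(388,530),(-.205,.045,.022)),('side',S(453,478),(-.205,-.045,.022)),('side',S(48,378),(.12,.065,.022)),
('side',S(320,416),(-.115,0,'r')),('side',S(420,437),(-.203,0,'p')),('top',T(437,493),(-.203,0,'p'))]
def W(p,q):
    z={'r':p[3]+.006,'p':p[4]}.get(q[2],q[2]); c,s=np.cos(p[2]),np.sin(p[2])
    return np.array([p[0]+c*q[0]-s*q[1],p[1]+s*q[0]+c*q[1],z])
def res(p): 
    o={'side':p[5:7],'top':p[7:9]}
    return np.r_[np.concatenate([proj(n,W(p,q))+o[n]-uv for n,uv,q in K]),(p[3]-.0455)/.002,(p[4]-p[3]-.03)/.006,p[5:9]/1.]
r=least_squares(res,[.6,0,0,.0455,.075,0,0,0,0],loss='soft_l1');p=r.x
if __name__=='__main__':
    print(p,np.degrees(p[2]))
    for (n,uv,q),e in zip(K,r.fun.reshape(-1)[:2*len(K)].reshape(-1,2)): print(n,q,e)
    print('nest',W(p,(-.115,0,'r')),'post',W(p,(-.203,0,'p')))
    so,to=p[5:7],p[7:9]
    for a,b in[((402,187),(574,355)),((464,143),(668,349)),((433,165),(621,352))]: print('grip',tri(S(*a)-so,T(*b)-to))
    for c in [((253.7,297),(212.1,235.9))]:
        print('clock',tri(np.array(c[0])-so,np.array(c[1])-to),atz('top',np.array(c[1])-to,.03),atz('side',np.array(c[0])-so,.03))
E
python3 fit.py
python3 - <<'E'
from h import *
a=cv2.imread('pics/side0.png')[255:345,190:290]; b=cv2.imread('pics/top0.png')[210:260,175:245]
o=np.zeros((600,800,3),'uint8');a=cv2.resize(a,None,fx=4,fy=4,interpolation=3);b=cv2.resize(b,None,fx=5.5,fy=5.5,interpolation=3)
o[:360,:400]=a;o[:275,405:405+385]=b;
im=cv2.imread('pics/side0.png')[190:250,265:345];o[365:365+235,:]=cv2.resize(im,None,fx=10,fy=10,interpolation=3)[150:385] if 0 else 0
o[300:600,400:800]=cv2.resize(im,(400,300),interpolation=3)
cv2.imwrite('pics/c3.png',o)
E
```

```text
[ 0.6463 -0.0165  0.0813  0.0465  0.0789  0.2979  0.1939 -0.3412  0.0617] 4.657959769988693
top (-0.022, 0.028, 0.285) [ 0.0183 -0.292 ]
top (-0.022, -0.028, 0.285) [ 1.0846 -0.011 ]
top (0.12, 0.065, 0.022) [-1.5434 -1.1136]
side (-0.022, 0.028, 0.285) [-0.364 -2.354]
side (-0.022, -0.028, 0.285) [-0.182  -1.9475]
side (-0.022, 0.028, 0.16) [0.5825 1.7968]
side (-0.205, 0.045, 0) [-0.8622  1.9751]
side (-0.205, 0.045, 0.022) [-0.5264  0.7737]
side (-0.205, -0.045, 0.022) [ 0.6402 -2.3925]
side (0.12, 0.065, 0.022) [-2.967  -0.9629]
side (-0.115, 0, 'r') [0.7146 0.7382]
side (-0.203, 0, 'p') [0.9226 0.2738]
top (-0.203, 0, 'p') [0.4478 4.2781]
nest [ 0.5317 -0.0258  0.0525] post [ 0.444  -0.033   0.0789]
grip (array([ 0.5531, -0.1311,  0.1972]), np.float64(0.0028712270017413237))
grip (array([ 0.5539, -0.2007,  0.2053]), np.float64(0.008888183861582126))
grip (array([ 0.5537, -0.1659,  0.2009]), np.float64(0.005525106763715552))
clock (array([0.4495, 0.2469, 0.0229]), np.float64(0.0031103325041202676)) [0.4505 0.2469 0.03  ] [0.4434 0.2501 0.03  ]
```

View pics/c3.png

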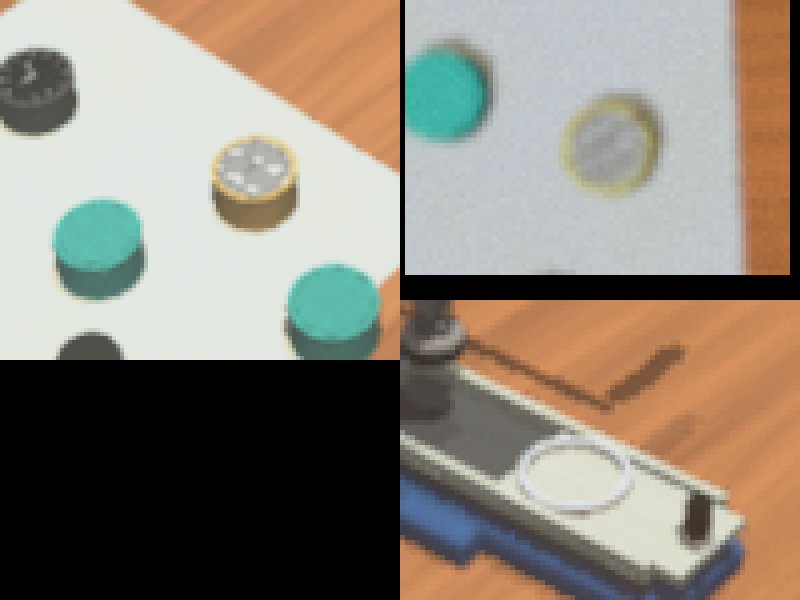

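c3: the brass clock's dial centre is at side (253.7,296.8) and top (212.4,236.2). The post's top sits at side (334.7,229). The fit residuals are too large (up to 4 px), so I'll check each camera separately.

```bash
python3 - <<'E'
from fit import *
s=bot.get_state();P=np.array(s['position']);print('tcp proj',proj('top',P),proj('side',P),proj('top',P+[0,0,.12]))
print('top-only:')
for nm,uv,z in[('headL',(382,248),.285),('headR',(458,240),.285),('backL base',(330,130),.022),('wideFL',(345,361),.022),('wideFR',(497,350),.022),('baseFL',(384,515),.022),('baseFR',(490,508),.022),('post',(437,493),.085),('ring',(425,400),.052),('gripL',(574,355),.2),('gripR',(668,349),.2),('slideend',(437,521),.046),('greyend',(423,351),.046)]:
    print(nm,atz('top',T(*uv),z))
print('side-only')
for nm,uv,z in[('headL',(197,127),.285),('headR',(248,95),.285),('headLb',(197,264),.16),('FL0',(388,548),0),('FL',(388,530),.022),('FR',(453,478),.022),('BL',(48,378),.022),('ring',(320,416),.0515),('post',(420,437),.085)]:
    print(nm,atz('side',S(*uv),z))
for z in(0,.03): print('clock',proj('side',[.447,.248,z]))
E
```

```text
Traceback (most recent call last):
  File "fit.py", line 15, in <module>
    r=least_squares(res,[.6,0,0,.0455,.075,0,0,0,0],loss='soft_l1');p=r.x
  File "fit.py", line 14, in res
    return np.r_[np.concatenate([proj(n,W(p,q))+o[n]-uv for n,uv,q in K]),(p[3]-.0455)/.002,(p[4]-p[3]-.03)/.006,p[5:9]/1.]
                                 ~~~~^^^^^^^^^^
  File "h.py", line 14, in proj
    c=vision.calibration(n);P=np.array(c['pose'])
ValueError: time passes only in moves, steps and waits
```

```bash
sed -i 's/^def snap/CAL={n:vision.calibration(n) for n in("side","top")}\ndef snap/; s/c=vision.calibration(n);P/c=CAL[n];P/' h.py; python3 - <<'E'
from fit import *
s=bot.get_state();P=np.array(s['position']);print(s['time'],'tcp proj',proj('top',P),proj('side',P),proj('top',P+[0,0,.12]))
print('top-only:')
for nm,uv,z in[('headL',(382,248),.285),('headR',(458,240),.285),('backL base',(330,130),.022),('wideFL',(345,361),.022),('wideFR',(497,350),.022),('baseFL',(384,515),.022),('baseFR',(490,508),.022),('post',(437,493),.085),('ring',(425,400),.052),('gripL',(574,355),.2),('gripR',(668,349),.2),('slideend',(437,521),.046),('greyend',(423,351),.046)]:
    print(nm,atz('top',T(*uv),z))
print('side-only')
for nm,uv,z in[('headL',(197,127),.285),('headR',(248,95),.285),('headLb',(197,264),.16),('FL0',(388,548),0),('FL',(388,530),.022),('FR',(453,478),.022),('BL',(48,378),.022),('ring',(320,416),.0515),('post',(420,437),.085)]:
    print(nm,atz('side',S(*uv),z))
for z in(0,.03): print('clock',proj('side',[.447,.248,z]))
E
```

```text
0.7 tcp proj [460.0172 316.0213] [484.2126 149.6026] [474.5513 321.6038]
top-only:
headL [0.6211 0.0107 0.285 ]
headR [ 0.6265 -0.0422  0.285 ]
backL base [0.7567 0.0541 0.022 ]
wideFL [0.5666 0.0424 0.022 ]
wideFR [ 0.575  -0.0812  0.022 ]
baseFL [0.4414 0.0113 0.022 ]
baseFR [ 0.4466 -0.0745  0.022 ]
post [ 0.457  -0.0304  0.085 ]
ring [ 0.5323 -0.022   0.052 ]
gripL [ 0.5538 -0.129   0.2   ]
gripR [ 0.5579 -0.1978  0.2   ]
slideend [ 0.4359 -0.0311  0.046 ]
greyend [ 0.5721 -0.0207  0.046 ]
side-only
headL [0.6109 0.0185 0.285 ]
headR [ 0.617  -0.0379  0.285 ]
headLb [0.6286 0.0043 0.16  ]
FL0 [ 0.4407  0.0037 -0.    ]
FL [0.4382 0.0083 0.022 ]
FR [ 0.4392 -0.068   0.022 ]
BL [0.7485 0.055  0.022 ]
ring [ 0.5351 -0.0278  0.0515]
post [ 0.4411 -0.026   0.085 ]
clock [253.5413 303.6308]
clock [253.0382 295.5859]
```

Residuals came mostly from my post and corner picks. Combining both cameras puts the press origin at about (0.646,-0.017) with yaw 4.6°, the clock at about (0.447,0.248), and the grip at about (0.5545,-0.165,0.20). I'll move now and refine close by.

```bash
cat >> h.py <<'E'
from scipy.spatial.transform import Rotation as Ro
np.set_printoptions(precision=4,suppress=True)
def Rt(yaw,tilt=0):
    # closing axis (tool y) at heading yaw deg, tool down; tilt: rotation (deg) about world horizontal axis press-y, + leans top toward robot
    a=np.radians(yaw);y=np.array([np.cos(a),np.sin(a),0]);z=np.array([0,0,-1.]);R=np.c_[np.cross(y,z),y,z]
    b=np.radians(94.65);return Ro.from_rotvec(-np.radians(tilt)*np.array([np.cos(b),np.sin(b),0])).as_matrix()@R
def plan(p,R=None,v=True):
    s=bot.get_state();R0=np.array(s['eef_rot']);R=R0 if R is None else R
    d=R0.T@(np.array(p)-s['position'])/.2;w=Ro.from_matrix(R0.T@R).as_rotvec()/np.pi
    if v:print('t',round(s['time'],2),'pos',s['position'],'F',s['force'],'gap',s['finger_gap'],'| d',d.round(3),'w',w.round(4),'rows',np.linalg.norm(d)*.2/.0625)
    return d,w
E
python3 -c "
from h import *
plan([.447,.248,.2],Rt(4.65))"
```

```text
t 0.7 pos [ 0.2168 -0.4781  0.2394] F [-0.0954 -0.0673  0.5309] gap 0.08552231051560114 | d [ 2.548 -2.831  0.196] w [ 0.      0.     -0.3903] rows 12.20421189023433
```

>>> carry_out --series '[{"delta_pos": [0.85,-0.94,0.0],"twist": [0,0,-0.39],"fingers": 1},{"delta_pos": [0.85,-0.94,0.0],"twist": [0,0,-0.39],"fingers": 1},{"delta_pos": [0.85,-0.94,0.0],"twist": [0,0,-0.39],"fingers": 1},{"delta_pos": [0.85,-0.94,0.0],"twist": [0,0,-0.39],"fingers": 1},{"delta_pos": [0.85,-0.94,0.0],"twist": [0,0,-0.39],"fingers": 1},{"delta_pos": [0.85,-0.94,0.0],"twist": [0,0,-0.39],"fingers": 1},{"delta_pos": [0.85,-0.94,0.0],"twist": [0,0,-0.39],"fingers": 1},{"delta_pos": [0.85,-0.94,0.0],"twist": [0,0,-0.39],"fingers": 1}]'

```text
time: 1.7
position: [0.2941, -0.2366, 0.2394]
eef_rot: [[-0.079, 0.997, 0.0], [0.997, 0.079, -0.0], [-0.0, 0.0, -1.0]]
force: [0.5, -0.3, 0.1]
finger_gap: 0.0854
grasp_force: 0.0
```

```bash
python3 -c "
from h import *
plan([.447,.248,.2],Rt(4.65));print(bot.get_state()['joints'])"
```

```text
t 1.7 pos [ 0.2941 -0.2366  0.2394] F [ 0.5461 -0.2963  0.0515] gap 0.08542335956633439 | d [2.355 0.954 0.197] w [ 0.0001  0.0001 -0.0006] rows 8.155160051594647
[-38.8183   0.3335 -25.3534  64.2912  -0.0017  46.6373]
```

>>> carry_out --series '[{"delta_pos": [0.99,0.4,0.0],"twist": [0,0,0],"fingers": 1},{"delta_pos": [0.99,0.4,0.0],"twist": [0,0,0],"fingers": 1},{"delta_pos": [0.99,0.4,0.0],"twist": [0,0,0],"fingers": 1},{"delta_pos": [0.99,0.4,0.0],"twist": [0,0,0],"fingers": 1}]'

```text
time: 2.2
position: [0.3585, -0.0304, 0.2395]
eef_rot: [[-0.082, 0.997, 0.001], [0.997, 0.082, 0.0], [0.0, 0.001, -1.0]]
force: [0.2, -0.1, -0.2]
finger_gap: 0.0853
grasp_force: 0.0
```

>>> carry_out --series '[{"delta_pos": [0.99,0.4,0.15],"twist": [0,0,0],"fingers": 1},{"delta_pos": [0.99,0.4,0.15],"twist": [0,0,0],"fingers": 1},{"delta_pos": [0.99,0.4,0.15],"twist": [0,0,0],"fingers": 1},{"delta_pos": [0.99,0.4,0.15],"twist": [0,0,0],"fingers": 1}]'

```text
time: 2.7
position: [0.4225, 0.1738, 0.2088]
eef_rot: [[-0.081, 0.997, 0.0], [0.997, 0.081, 0.001], [0.001, 0.0, -1.0]]
force: [0.0, -0.5, -0.3]
finger_gap: 0.0854
grasp_force: 0.0
```

```bash
python3 -c "
from h import *
plan([.447,.248,.08],Rt(4.65));print(bot.get_state()['joints'])"
```

```text
t 2.7 pos [0.4225 0.1738 0.2088] F [ 0.0164 -0.5243 -0.2934] gap 0.08544798718098465 | d [0.359 0.152 0.644] w [ 0.0001 -0.0002  0.    ] rows 2.410565112243841
[ 22.344    9.1825 -20.1201  60.6655   0.0221 107.6867]
```

>>> carry_out --series '[{"delta_pos": [0.36,0.15,0.3],"twist": [0,0,0],"fingers": 1},{"delta_pos": [0.36,0.15,0.64],"twist": [0,0,0],"fingers": 1},{"delta_pos": [0.36,0.15,0.64],"twist": [0,0,0],"fingers": 1},{"delta_pos": [0.36,0.15,0.64],"twist": [0,0,0],"fingers": 1}]'

```text
time: 3.2
position: [0.444, 0.2443, 0.0789]
eef_rot: [[-0.08, 0.997, -0.005], [0.997, 0.08, -0.003], [-0.002, -0.005, -1.0]]
force: [0.4, 0.1, -0.2]
finger_gap: 0.0853
grasp_force: 0.0
```

```bash
python3 -c "
from h import *
plan([.447,.248,.018],Rt(4.65))
a=snap('side','side1.png');b=snap('top')
o=np.zeros((600,800,3),'uint8')
o[:600,:500]=cv2.resize(a[225:345,205:305],None,fx=5,fy=5,interpolation=3);o[:300,500:]=cv2.resize(b[205:265,180:240],None,fx=5,fy=5,interpolation=3)
cv2.imwrite('pics/c4.png',o[...,::-1]);P=bot.get_state()['position'];print(proj('side',P),proj('top',P))
"
```

```text
t 3.2 pos [0.444  0.2443 0.0789] F [ 0.4209  0.06   -0.165 ] gap 0.0853399087471547 | d [0.018 0.018 0.305] w [-0.0017  0.0008 -0.0005] rows 0.9779566749221822
[253.2882 280.4917] [210.8007 236.7888]
```

View pics/c4.png

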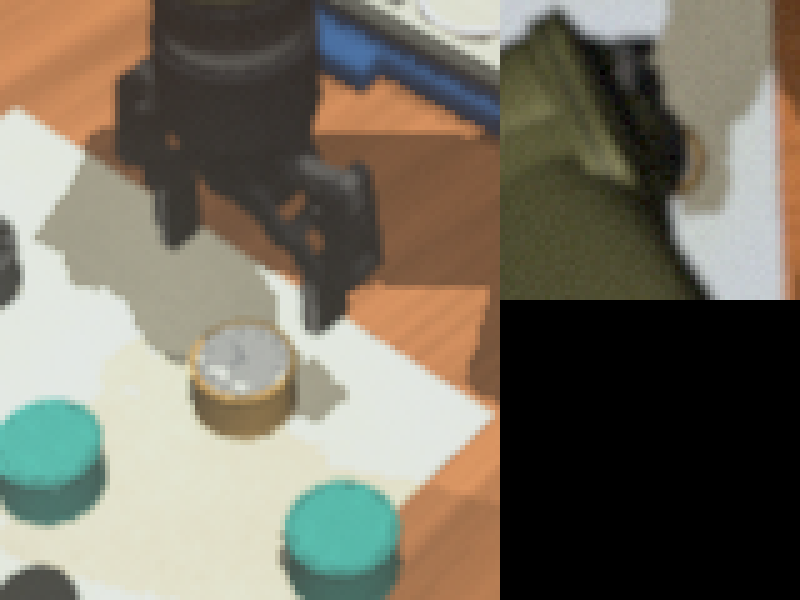

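c4: the jaws straddle the clock, with tip midpoint at side px (254.6,281.6) and the clock dial at (253.6,297). That agrees with the projection to about 1 px, so I'll descend and grip.

>>> carry_out --series '[{"delta_pos": [0.018,0.018,0.15],"twist": [-0.002,0.001,0],"fingers": 1},{"delta_pos": [0.018,0.018,0.305],"twist": [-0.002,0.001,0],"fingers": 1},{"delta_pos": [0.018,0.018,0.305],"twist": [-0.002,0.001,0],"fingers": 1},{"delta_pos": [0.018,0.018,0.305],"twist": [-0.002,0.001,0],"fingers": 0.5},{"delta_pos": [0.018,0.018,0.305],"twist": [-0.002,0.001,0],"fingers": 0.5},{"delta_pos": [0.018,0.018,0.305],"twist": [-0.002,0.001,0],"fingers": 0.5},{"delta_pos": [0.018,0.018,0.305],"twist": [-0.002,0.001,0],"fingers": 0.5}]' --force 40

```text
time: 4.18
position: [0.4503, 0.2495, 0.0225]
eef_rot: [[-0.08, 0.997, 0.009], [0.997, 0.08, 0.005], [0.004, 0.009, -1.0]]
force: [-2.3, -0.8, 6.9]
finger_gap: 0.0525
grasp_force: 40.7
```

```bash
python3 -c "
from h import *
plan([.447,.248,.17],Rt(4.65));print(bot.get_state()['grasp_force'])
"
```

```text
t 4.17 pos [0.4503 0.2495 0.0225] F [-2.3199 -0.7837  6.8726] gap 0.0524544385220978 | d [-0.003 -0.01  -0.738] w [ 0.0029 -0.0014 -0.0003] rows 2.3613591699423564
40.68980097770691
```

>>> carry_out --series '[{"delta_pos": [0,0,-0.2],"twist": [0,0,0],"fingers": 0.5},{"delta_pos": [0,0,-0.5],"twist": [0,0,0],"fingers": 0.5},{"delta_pos": [0,0,-0.74],"twist": [0,0,0],"fingers": 0.5},{"delta_pos": [0,0,-0.74],"twist": [0,0,0],"fingers": 0.5}]'

```text
time: 4.68
position: [0.4514, 0.25, 0.1735]
eef_rot: [[-0.08, 0.997, 0.015], [0.997, 0.08, 0.009], [0.007, 0.016, -1.0]]
force: [0.6, 0.1, -1.8]
finger_gap: 0.0518
grasp_force: 44.2
```

```bash
python3 -c "
from h import *
c,s_=np.cos(np.radians(4.65)),np.sin(np.radians(4.65));n=np.array([.646-.115*c,-.017-.115*s_]);print(n)
plan([*n,.13],Rt(4.65));print(bot.get_state()['grasp_force'])
"
```

```text
[ 0.5314 -0.0263]
t 4.67 pos [0.4514 0.25   0.1735] F [ 0.6308  0.0606 -1.7636] gap 0.051766930232161584 | d [-1.411  0.284  0.212] w [ 0.0051 -0.0024 -0.0003] rows 4.655504976238784
44.18655574321747
```

>>> carry_out --series '[{"delta_pos": [-0.7,0.14,0],"twist": [0.005,-0.002,0],"fingers": 0.5},{"delta_pos": [-0.7,0.14,0],"twist": [0.005,-0.002,0],"fingers": 0.5},{"delta_pos": [-0.7,0.14,0],"twist": [0.005,-0.002,0],"fingers": 0.5},{"delta_pos": [-0.7,0.14,0],"twist": [0.005,-0.002,0],"fingers": 0.5}]'

```text
time: 5.18
position: [0.4869, 0.11, 0.1672]
eef_rot: [[-0.078, 0.997, -0.011], [0.997, 0.077, -0.004], [-0.003, -0.011, -1.0]]
force: [-0.6, 0.2, -2.2]
finger_gap: 0.0523
grasp_force: 44.0
```

>>> carry_out --series '[{"delta_pos": [-0.71,0.14,0.0],"twist": [0,0,0],"fingers": 0.5},{"delta_pos": [-0.71,0.14,0.1],"twist": [0,0,0],"fingers": 0.5},{"delta_pos": [-0.71,0.14,0.2],"twist": [0,0,0],"fingers": 0.5},{"delta_pos": [-0.71,0.14,0.2],"twist": [0,0,0],"fingers": 0.5},{"delta_pos": [-0.71,0.14,0.2],"twist": [0,0,0],"fingers": 0.5}]'

```text
time: 5.8
position: [0.526, -0.0268, 0.1282]
eef_rot: [[-0.082, 0.997, -0.01], [0.997, 0.082, -0.003], [-0.002, -0.01, -1.0]]
force: [-1.0, 0.4, -3.2]
finger_gap: 0.0523
grasp_force: 43.9
```

```bash
python3 -c "
from h import *
plan([.5314,-.0263,.085],Rt(4.65));print(bot.get_state()['eef_rot'])
a=snap('side','side2.png');b=snap('top','top2.png')
o=np.zeros((600,800,3),'uint8')
o[:600,:600]=cv2.resize(a[150:250,250:350],None,fx=6,fy=6,interpolation=3);o[:200,600:]=cv2.resize(b[170:220,270:320],None,fx=4,fy=4,interpolation=3)
cv2.imwrite('pics/c5.png',o[...,::-1]);P=bot.get_state()['position'];print(proj('side',P),proj('top',P))
"
```

```text
t 5.8 pos [ 0.526  -0.0268  0.1282] F [-0.9517  0.4483 -3.2173] gap 0.052339405787162285 | d [0.001 0.029 0.216] w [-0.0032  0.0007  0.0002] rows 0.6967432786837316
[[-0.0818  0.9966 -0.01  ]
 [ 0.9966  0.0818 -0.0029]
 [-0.0021 -0.0102 -0.9999]]
[302.1908 203.801 ] [297.832  209.5808]
```

View pics/c5.png

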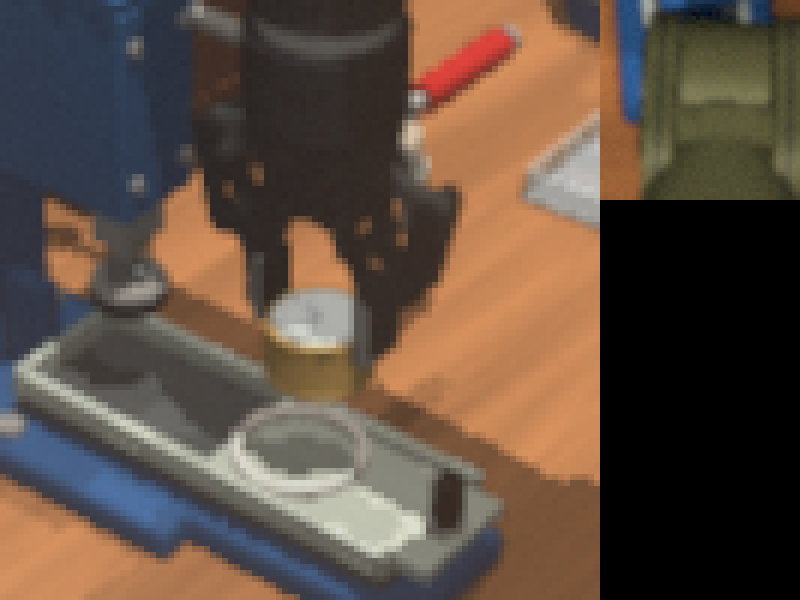

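c5: the clock is held level, dial centre at side (302.5,203.2). The ring rim is centred at about (299.8,224.2), roughly below it; the post is at (324.5,233). I'll bias-correct the side camera with the known clock grasp and work out the shift.

```bash
python3 -c "
from h import *
q=lambda x,y,s,ox,oy:np.array([ox+(x+.5)/s-.5,oy+(y+.5)/s-.5])
d0=q(255,167,4,190,255); b0=d0-proj('side',[.4503,.248,.03])
d1=q(315,318.5,6,250,150); b1=d1-proj('side',[.526,-.0268,.1357])
r0=q(575,475,5,265+0-80,190+0-60) # c3 inset
r0=np.array([265+(575-400+.5)/5-.5,190+(472-300+.5)/5-.5]); r1=q(299.5,445,6,250,150)
r2=np.array([220+(320.5)/4-.5,120+416.5/4-.5])
print(b0,b1,r0,r1,r2)
for b in(b0,b1):
  for z in (.048,.0525,.055): print(z,[atz('side',r-b,z)[:2] for r in(r0,r1,r2)])
# post top
P1=q(449,470,6,250,150);print('post',[atz('side',P1-b,.073) for b in (b0,b1)])
import cv2
" ; python3 - <<'E'
from h import *
# ring in top0: fit by template: white ring vs slide edges
im=cv2.imread('pics/top0.png',0).astype(int)[196:244,284:312]
for r in im[::1]: print(' '.join('%3d'%v for v in r))
E
```

```text
[1.2452 1.4709] [-0.3415  0.6858] [299.6 224. ] [299.5  223.75] [299.625 223.625]
0.048 [array([ 0.5442, -0.0325]), array([ 0.5452, -0.0332]), array([ 0.5453, -0.0339])]
0.0525 [array([ 0.5405, -0.0282]), array([ 0.5415, -0.0289]), array([ 0.5416, -0.0296])]
0.055 [array([ 0.5384, -0.0258]), array([ 0.5395, -0.0265]), array([ 0.5396, -0.0272])]
0.048 [array([ 0.5382, -0.0329]), array([ 0.5392, -0.0336]), array([ 0.5394, -0.0343])]
0.0525 [array([ 0.5346, -0.0286]), array([ 0.5356, -0.0293]), array([ 0.5357, -0.03  ])]
0.055 [array([ 0.5325, -0.0262]), array([ 0.5335, -0.0269]), array([ 0.5337, -0.0276])]
post [array([ 0.4597, -0.0437,  0.073 ]), array([ 0.4542, -0.044 ,  0.073 ])]
175 140 100  93  91  94  94  92  89  92  94  95  96  97  95  95  96 102 102 101 103 118 151 174 165 124  92  78
177 140 105  98  95 102 106 102 100 102 106 114 116 112 112 119 127 132 136 139 141 140 156 176 166 123  92  85
179 142 118 126 129 132 137 136 134 138 145 153 152 154 152 150 158 161 165 174 180 170 160 176 170 131  97  91
176 147 146 156 164 168 166 172 176 175 175 178 181 179 175 176 176 172 17
[... 4265 characters left out ...]
 197 196 195 178 133  90  93
103  92  82  84 118 167 191 195 197 195 194 190 178 151 131 129 148 168 184 191 193 191 187 184 167 135 105 106
112 103  89  86 113 165 191 192 192 189 187 185 176 157 144 149 159 166 173 176 175 171 165 161 147 127 115 121
117 113 107 104 119 157 171 174 171 165 157 155 147 135 126 131 135 141 142 144 141 138 135 134 128 124 119 121
122 122 117 110 121 134 142 142 140 135 136 129 119 121 116 117 116 120 121 118 121 122 122 123 117 121 122 122
120 121 120 118 119 118 122 119 120 121 119 118 120 116 117 117 117 117 120 117 120 119 120 120 114 123 118 120
122 123 122 118 118 119 121 124 119 123 123 123 122 124 123 123 127 122 125 123 121 122 121 120 123 122 124 123
```

```bash
python3 -c "
from h import *
print(atz('top',[299.2,235.2],.084),tri([324.4+.3,228.8-.7],[299.2,235.2]))
plan([.540,-.026,.086],Rt(4.65))
"
```

```text
[ 0.4498 -0.0314  0.084 ] (array([ 0.4483, -0.0326,  0.08  ]), np.float64(0.003895782509205779))
t 5.9 pos [ 0.5267 -0.0268  0.1289] F [ 0.8459 -0.1297 -1.6634] gap 0.05210804958794247 | d [-0.001  0.068  0.214] w [-0.0027  0.0009  0.0004] rows 0.7194488813112812
```

>>> carry_out --series '[{"delta_pos": [0,0.058,0.1],"twist": [-0.003,0.001,0],"fingers": 0.5},{"delta_pos": [0,0.058,0.2],"twist": [-0.003,0.001,0],"fingers": 0.5},{"delta_pos": [0,0.058,0.2],"twist": [-0.003,0.001,0],"fingers": 0.5},{"delta_pos": [0,0.058,0.2],"twist": [-0.003,0.001,0],"fingers": 0.5}]'

```text
time: 6.4
position: [0.5381, -0.0269, 0.0891]
eef_rot: [[-0.081, 0.997, 0.001], [0.997, 0.081, 0.0], [-0.0, 0.001, -1.0]]
force: [0.0, -0.0, -2.6]
finger_gap: 0.0522
grasp_force: 43.9
```

```bash
python3 -c "
from h import *
plan([.538,-.026,.075],Rt(4.65))
a=snap('side','side3.png')
cv2.imwrite('pics/c6.png',cv2.resize(a[175:250,265:340],None,fx=8,fy=8,interpolation=3)[...,::-1])
"
```

```text
t 6.4 pos [ 0.5381 -0.0269  0.0891] F [ 0.0134 -0.0403 -2.5683] gap 0.05222083851483736 | d [ 0.005 -0.     0.071] w [0.0004 0.     0.    ] rows 0.2268596862435246
```

View pics/c6.png

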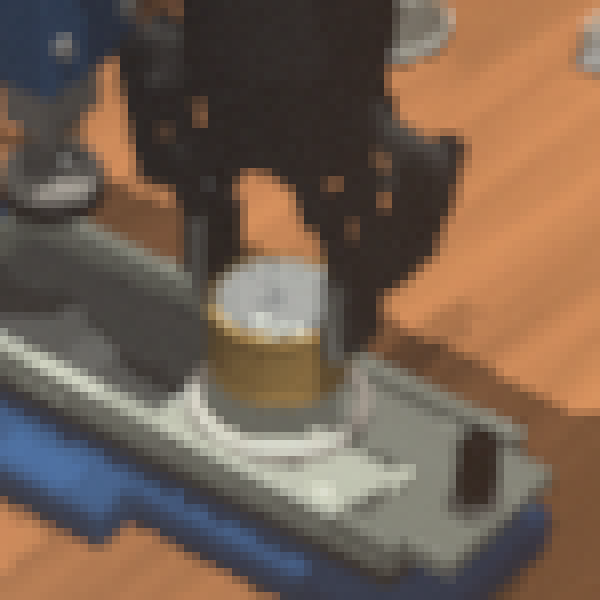

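c6: the clock is just above the ring, about 1 px left of its centre and perhaps 1 px low. I'll shift about 3 mm toward −y, lower it and feel for contact.

>>> carry_out --series '[{"delta_pos": [-0.015,0.0,0.03],"twist": [0,0,0],"fingers": 0.5},{"delta_pos": [-0.015,0.0,0.05],"twist": [0,0,0],"fingers": 0.5},{"delta_pos": [-0.015,0.0,0.065],"twist": [0,0,0],"fingers": 0.5},{"delta_pos": [-0.015,0.0,0.08],"twist": [0,0,0],"fingers": 0.5},{"delta_pos": [-0.015,0.0,0.08],"twist": [0,0,0],"fingers": 0.5}]'

```text
time: 7.08
position: [0.5413, -0.0298, 0.0759]
eef_rot: [[-0.081, 0.997, 0.008], [0.997, 0.081, 0.002], [0.001, 0.008, -1.0]]
force: [-3.4, 3.1, 17.6]
finger_gap: 0.0521
grasp_force: 45.8
```

```bash
python3 -c "
from h import *
plan([.538,-.030,.070],Rt(4.65));s=bot.get_state();print(s['wrist_torque'],s['eef_rot'])
"
```

```text
t 7.08 pos [ 0.5413 -0.0298  0.0759] F [-3.3656  3.09   17.5572] gap 0.05214808921392369 | d [ 0.    -0.017  0.029] w [ 0.0026 -0.0004 -0.0001] rows 0.10746574090900272
[0.5297 0.1797 0.0768] [[-0.0807  0.9967  0.0081]
 [ 0.9967  0.0807  0.0019]
 [ 0.0012  0.0082 -1.    ]]
```

The torque puts the contact on the rim at the +y side, so I'll creep toward −y.

>>> carry_out --series '[{"delta_pos": [-0.005,0.0,-0.003],"twist": [0,0,0],"fingers": 0.5},{"delta_pos": [-0.01,0.0,-0.003],"twist": [0,0,0],"fingers": 0.5},{"delta_pos": [-0.015,0,-0.003],"twist": [0,0,0],"fingers": 0.5},{"delta_pos": [-0.015,0,-0.003],"twist": [0,0,0],"fingers": 0.5}]'

```text
time: 7.58
position: [0.5414, -0.031, 0.0763]
eef_rot: [[-0.082, 0.997, 0.008], [0.997, 0.082, 0.006], [0.005, 0.008, -1.0]]
force: [-1.4, 8.4, 17.0]
finger_gap: 0.0523
grasp_force: 45.8
```

```bash
python3 -c "
from h import *
plan([.538,-.030,.070],Rt(4.65));s=bot.get_state();print(s['wrist_torque'],s['eef_rot'])
"
```

```text
t 7.58 pos [ 0.5414 -0.031   0.0763] F [-1.3767  8.3569 16.9601] gap 0.05230489157686196 | d [ 0.006 -0.017  0.031] w [ 0.0026 -0.0017  0.0001] rows 0.11544182304280069
[1.5692 0.1454 0.0083] [[-0.0815  0.9966  0.0078]
 [ 0.9967  0.0815  0.006 ]
 [ 0.0053  0.0083 -1.    ]]
```

>>> carry_out --series '[{"delta_pos": [0.01,-0.017,-0.03],"twist": [0,0,0],"fingers": 0.5},{"delta_pos": [0.015,-0.017,-0.03],"twist": [0,0,0],"fingers": 0.5},{"delta_pos": [0.015,-0.017,-0.01],"twist": [0,0,0],"fingers": 0.5},{"delta_pos": [0.015,-0.017,0.0],"twist": [0,0,0],"fingers": 0.5},{"delta_pos": [0.015,-0.017,0.0],"twist": [0,0,0],"fingers": 0.5}]'

```text
time: 8.2
position: [0.5374, -0.0306, 0.0763]
eef_rot: [[-0.08, 0.997, 0.007], [0.997, 0.08, 0.001], [0.0, 0.007, -1.0]]
force: [-2.6, 2.4, 23.4]
finger_gap: 0.0521
grasp_force: 46.4
```

```bash
cat >> h.py <<'E'
def feel():
    s=bot.get_state();F=np.array(s['force'])+[0,0,2.1];T=np.array(s['wrist_torque']);h=.2
    print('pos',s['position'],'F',F,'T',T,'ry',(T[0]-h*F[1])/F[2],'rx',(-h*F[0]-T[1])/F[2])
E
python3 -c "
from h import *
feel()"
```

```text
pos [ 0.5374 -0.0306  0.0763] F [-2.632   2.3823 25.5177] T [0.4493 1.0529 0.0008] ry -0.0010635531286635872 rx -0.02063465564677611
```

Contact flipped to the −x side, so the right x lies between these two. I'll go halfway.

>>> carry_out --series '[{"delta_pos": [0,0.009,-0.03],"twist": [0,0,0],"fingers": 0.5},{"delta_pos": [0,0.009,-0.03],"twist": [0,0,0],"fingers": 0.5},{"delta_pos": [0,0.009,-0.01],"twist": [0,0,0],"fingers": 0.5},{"delta_pos": [0,0.009,0.005],"twist": [0,0,0],"fingers": 0.5},{"delta_pos": [0,0.009,0.005],"twist": [0,0,0],"fingers": 0.5}]'

```text
time: 8.82
position: [0.5405, -0.0305, 0.0763]
eef_rot: [[-0.08, 0.997, 0.01], [0.997, 0.08, 0.001], [-0.0, 0.01, -1.0]]
force: [-0.9, 1.7, 28.8]
finger_gap: 0.0521
grasp_force: 47.0
```

```bash
python3 -c "
from h import *
feel()"
```

```text
pos [ 0.5405 -0.0305  0.0763] F [-0.8962  1.7474 30.9304] T [0.3745 1.0364 0.0137] ry 0.0008098587731666224 rx -0.027712898920976548
```

>>> carry_out --series '[{"delta_pos": [-0.015,0.002,-0.03],"twist": [0,0,0],"fingers": 0.5},{"delta_pos": [-0.015,0.002,-0.03],"twist": [0,0,0],"fingers": 0.5},{"delta_pos": [-0.015,0.002,-0.01],"twist": [0,0,0],"fingers": 0.5},{"delta_pos": [-0.015,0.002,0.0],"twist": [0,0,0],"fingers": 0.5},{"delta_pos": [-0.015,0.002,0.0],"twist": [0,0,0],"fingers": 0.5}]'

```text
time: 9.45
position: [0.5414, -0.0335, 0.0764]
eef_rot: [[-0.08, 0.997, 0.01], [0.997, 0.08, 0.0], [-0.0, 0.01, -1.0]]
force: [-2.1, 1.7, 31.4]
finger_gap: 0.0524
grasp_force: 47.1
```

```bash
python3 -c "
from h import *
feel()"
```

```text
pos [ 0.5414 -0.0335  0.0764] F [-2.1295  1.7279 33.5157] T [ 0.3072  0.8125 -0.0185] ry -0.0011461341095753172 rx -0.011533473226951823
```

```bash
python3 -c "
from h import *
a=snap('side','side4.png')
cv2.imwrite('pics/c7.png',cv2.resize(a[180:240,270:345],None,fx=10,fy=10,interpolation=3)[...,::-1])
"
```

```text
(no output)
```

View pics/c7.png

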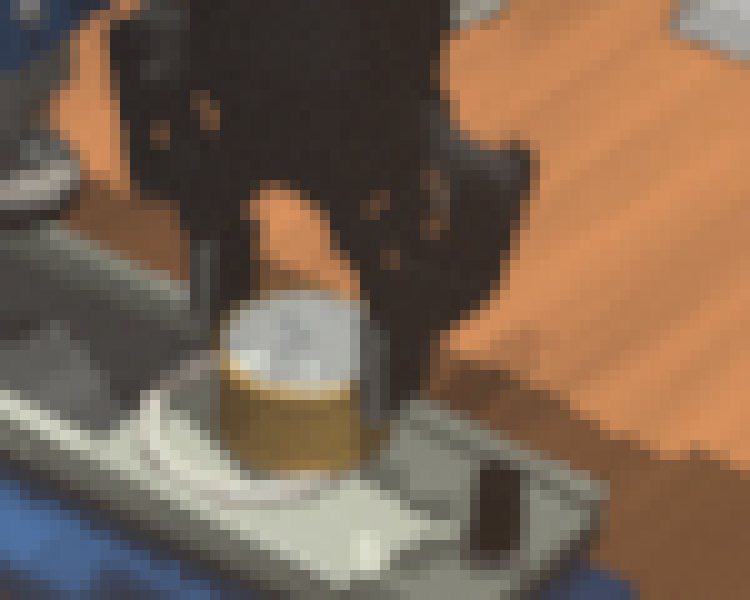

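c7: the slide has crept about 17 mm inward while I pressed on it. The ring is now centred near c7 (254,411), with the clock at (291,423). That means moving about 12 mm +x and 3 mm +y.

>>> carry_out --series '[{"delta_pos": [0,0,-0.08],"twist": [0,0,0],"fingers": 0.5},{"delta_pos": [0.01,0.07,-0.08],"twist": [0,0,0],"fingers": 0.5},{"delta_pos": [0.01,0.07,-0.08],"twist": [0,0,0],"fingers": 0.5},{"delta_pos": [0.01,0.07,-0.08],"twist": [0,0,0],"fingers": 0.5}]'

```text
time: 10.0
position: [0.5497, -0.0305, 0.0861]
eef_rot: [[-0.08, 0.997, -0.003], [0.997, 0.08, 0.0], [0.0, -0.003, -1.0]]
force: [-1.3, -0.7, -3.4]
finger_gap: 0.0521
grasp_force: 44.0
```

```bash
python3 -c "
from h import *
plan([.5525,-.0305,.080],Rt(4.65))
a=snap('side','side5.png')
h=cv2.cvtColor(a,cv2.COLOR_RGB2HSV)
# white ring & slide light pixels around ring; post dark
for r in range(206,238): print(r,' '.join('%3d'%v for v in a[r,278:332].min(1)))
"
```

```text
t 10.0 pos [ 0.5497 -0.0305  0.0861] F [-1.2817 -0.7114 -3.3533] gap 0.052111576093696876 | d [-0.001  0.014  0.03 ] w [-0.001  -0.0001 -0.0002] rows 0.10739889235891545
206  86 100 108 117 114  96  79  58  55  64  48  34  36  39  62 101 121 128 133 133 137 130 127 129  94  56  40  38  40  40  37  41  40  37  40  39  38  55  74  85  86  86  88  89  90  91  92  92  93  92  91  91  91  90
207  84  82  87 102 113 115 113  89  66  65  51  38  56  92 128 149 159 167 166 163 170 161 159 165 139  98  39  41  39  40  38  39  38  39  38  43  57  76  85  86  88  88  89  90  90  93  92  91  91  92  90  91  89  87
208  76  79  82  83  86 100 111 110  98  72  51  52 102 146 161 168 166 165 163 170 169 167 166 171 155 110  52  39  40  39  38  39  40  39  42  59  79  86  86  88  88  89  88  90  91  92  93  92  92  91  90  88  88  86
209  65  67  73  78  83  81  85 100 100  78  51  81 139 168 166 169 169 166 159 167 169 169 170 169 146  84  70  53  38  37  39  39  44  54  65  78  85  87  87  88  90  91  90  92  92  92  93  92  91  89  87  88  86  86
210  65  64  62  68  75  78  83  81  81  74  53  9
[... 5409 characters left out ...]
  97 120 120 115  93  62  52  49  57  59
235  73  73  71  68  67  64  61  56  58  59  56  59  65  77  86  94  93  92 100 128 154 165 183 185 192 199 203 187 165 127  93  99 114 122 122 121 121 108  76  64  55  52  63  84  97 109 105  85  64  54  56  56  59  59
236  72  70  66  67  66  67  68  62  62  63  58  60  57  56  66  78  84  91  95  95 100 125 152 167 184 173 171 171 139 103 100 113 122 123 121 122 120 115  97  79  74  71  79  90  88  92  82  62  57  55  65  71  68  59
237  72  68  63  61  62  65  66  67  67  66  58  58  58  58  58  58  67  80  86  94  94  92  95 127 150 128 107 117 114 117 114 122 121 121 121 121 121 121 115 105 102 102 102  97  81  78  64  54  56  58  60  64  75  79
```

```bash
python3 -c "
from h import *
for b in ([0,0],[.5,1.]):
  b=np.array(b);r=atz('side',np.array([295.5,221.0])-b,.0538);c=atz('side',np.array([298.6,209.6])-b,.0936);print(r,c,r-c)
s=bot.get_state();print(s['position'],s['eef_rot'][:,2] if hasattr(s['eef_rot'],'shape') else '')
"
```

```text
[ 0.5505 -0.0266  0.0538] [ 0.5467 -0.0351  0.0936] [ 0.0038  0.0085 -0.0398]
[ 0.5548 -0.0292  0.0538] [ 0.5511 -0.0378  0.0936] [ 0.0038  0.0086 -0.0398]
[ 0.5496 -0.0305  0.0863] [-0.0029  0.0001 -1.    ]
```

>>> carry_out --series '[{"delta_pos": [0.028,0.029,0],"twist": [0,0,0],"fingers": 0.5},{"delta_pos": [0.028,0.029,0.0],"twist": [0,0,0],"fingers": 0.5},{"delta_pos": [0.028,0.029,0.035],"twist": [0,0,0],"fingers": 0.5},{"delta_pos": [0.028,0.029,0.055],"twist": [0,0,0],"fingers": 0.5},{"delta_pos": [0.028,0.029,0.067],"twist": [0,0,0],"fingers": 0.5},{"delta_pos": [0.028,0.029,0.067],"twist": [0,0,0],"fingers": 0.5}]'

```text
time: 10.8
position: [0.5536, -0.0243, 0.0732]
eef_rot: [[-0.08, 0.997, -0.005], [0.997, 0.08, 0.0], [0.001, -0.005, -1.0]]
force: [-4.5, 0.4, -4.4]
finger_gap: 0.0522
grasp_force: 44.1
```

```bash
python3 -c "
from h import *
feel()"
```

```text
pos [ 0.5536 -0.0243  0.0732] F [-4.5371  0.3745 -2.3233] T [-0.0533  0.6961 -0.0169] ry 0.055196743303059514 rx -0.0909752521554096
```

It went inside the ring: z 0.0732, no upward force. Lowering to the floor.

>>> carry_out --series '[{"delta_pos": [0,-0.005,0.01],"twist": [0,0,0],"fingers": 0.5},{"delta_pos": [0,-0.005,0.018],"twist": [0,0,0],"fingers": 0.5},{"delta_pos": [0,-0.005,0.023],"twist": [0,0,0],"fingers": 0.5},{"delta_pos": [0,-0.005,0.023],"twist": [0,0,0],"fingers": 0.5}]'

```text
time: 11.3
position: [0.554, -0.0246, 0.0709]
eef_rot: [[-0.08, 0.997, -0.001], [0.997, 0.08, -0.0], [-0.0, -0.001, -1.0]]
force: [-9.6, -0.6, 7.9]
finger_gap: 0.0524
grasp_force: 45.1
```

```bash
python3 -c "
from h import *
feel()"
```

```text
pos [ 0.554  -0.0246  0.0709] F [-9.5744 -0.6262  9.9905] T [-0.072   0.9663 -0.0171] ry 0.005330989270785625 rx 0.09495124489777365
```

>>> carry_out --series '[{"delta_pos": [0,-0.01,0.0],"twist": [0,0,0],"fingers": 1},{"delta_pos": [0,-0.02,-0.02],"twist": [0,0,0],"fingers": 1},{"delta_pos": [0,-0.025,-0.05],"twist": [0,0,0],"fingers": 1},{"delta_pos": [0,-0.03,-0.25],"twist": [0,0,0],"fingers": 1},{"delta_pos": [0,-0.1,-0.4],"twist": [0,0,0],"fingers": 1},{"delta_pos": [0,-0.3,-0.5],"twist": [0,0,0],"fingers": 1},{"delta_pos": [0,-0.5,-0.5],"twist": [0,0,0],"fingers": 1}]'

```text
time: 12.18
position: [0.4572, -0.0328, 0.1723]
eef_rot: [[-0.08, 0.997, 0.007], [0.997, 0.08, -0.0], [-0.001, 0.007, -1.0]]
force: [-0.1, 0.2, 0.2]
finger_gap: 0.085
grasp_force: 0.0
```

```bash
python3 -c "
from h import *
feel();a=snap('side','side6.png');b=snap('top','top6.png')
o=np.zeros((600,800,3),'uint8')
o[:600,:500]=cv2.resize(a[150:270,245:345],None,fx=5,fy=5,interpolation=3);o[:480,500:]=cv2.resize(b[160:256,275:335],None,fx=5,fy=5,interpolation=3)
cv2.imwrite('pics/c8.png',o[...,::-1])
"
```

```text
pos [ 0.4572 -0.0328  0.1723] F [-0.1254  0.2481  2.3267] T [-0.0087  0.0232 -0.0255] ry -0.025081455655981924 rx 0.0007974253347604595
```

View pics/c8.png

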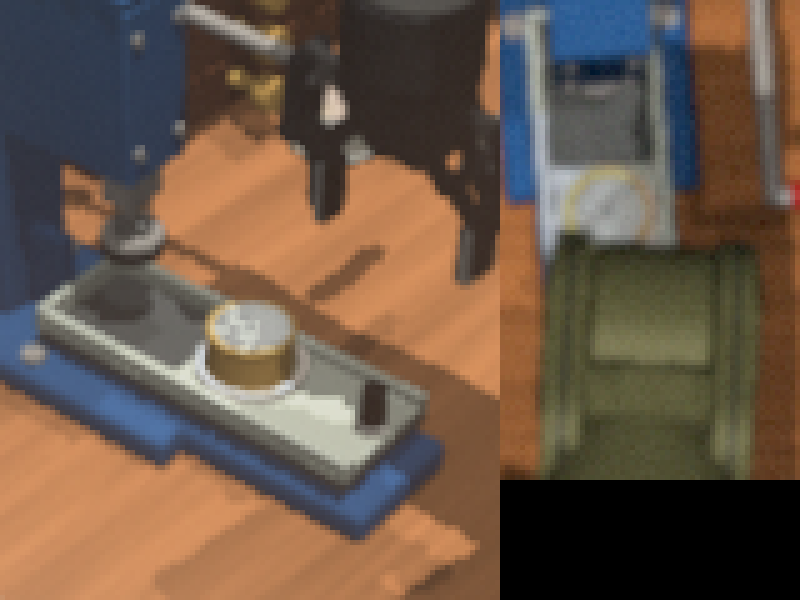

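c8: the clock sits level inside the ring, dial at side (295.5,214). The post is at (319.5,230), and the top inset shows the wrist reaching about 70 mm ahead of the tool. I'll push the slide with shut fingers from in front of the post, which keeps the wrist clear of the head.

>>> carry_out --series '[{"delta_pos": [0.005,-0.136,0.0],"twist": [0,0,0],"fingers": 0},{"delta_pos": [0.005,-0.136,0.1],"twist": [0,0,0],"fingers": 0},{"delta_pos": [0.005,-0.136,0.2],"twist": [0,0,0],"fingers": 0},{"delta_pos": [0.005,-0.136,0.3],"twist": [0,0,0],"fingers": 0},{"delta_pos": [0.005,-0.136,0.4],"twist": [0,0,0],"fingers": 0},{"delta_pos": [0.005,-0.136,0.5],"twist": [0,0,0],"fingers": 0},{"delta_pos": [0.005,-0.136,0.5],"twist": [0,0,0],"fingers": 0},{"delta_pos": [0.005,-0.136,0.5],"twist": [0,0,0],"fingers": 0}]' --force 30

```text
time: 13.28
position: [0.4294, -0.0338, 0.0705]
eef_rot: [[-0.08, 0.997, 0.002], [0.997, 0.08, -0.0], [-0.0, 0.002, -1.0]]
force: [0.0, -0.4, 0.4]
finger_gap: -0.0001
grasp_force: 0.0
```

>>> carry_out --series '[{"delta_pos": [0,0.03,0.0],"twist": [0,0,0],"fingers": 0},{"delta_pos": [0,0.06,0],"twist": [0,0,0],"fingers": 0},{"delta_pos": [0,0.09,0],"twist": [0,0,0],"fingers": 0},{"delta_pos": [0,0.12,0],"twist": [0,0,0],"fingers": 0},{"delta_pos": [0,0.15,0],"twist": [0,0,0],"fingers": 0},{"delta_pos": [0,0.15,0],"twist": [0,0,0],"fingers": 0}]'

```text
time: 14.02
position: [0.4589, -0.0313, 0.0697]
eef_rot: [[-0.08, 0.997, 0.001], [0.997, 0.08, 0.0], [0.0, 0.001, -1.0]]
force: [-0.6, -1.0, -0.4]
finger_gap: 0.0001
grasp_force: 0.4
```

```bash
python3 -c "
from h import *
feel();a=snap('side','side7.png')
for t in('post','nest','clock'):
  for r in vision.cut_out('side',t)[:3]: print(t,r['conf'],r['uv'])
for r in range(222,240): print(r,' '.join('%3d'%v for v in a[r,296:336].min(1)))
"
```

```text
pos [ 0.4589 -0.0313  0.0697] F [-0.5652 -0.9529  1.7268] T [-0.0515  0.1204  0.0615] ry 0.08056931891727373 rx -0.004292707656057007
post 0.62 [306.9, 226.8]
nest 0.73 [303.6, 226.9]
clock 0.88 [273.8, 333.1]
clock 0.82 [292.3, 216.3]
clock 0.72 [213.9, 317.3]
222  61  55  48  77 126 140 123 121 122 122 123 121 119 116 104  96  99 108 115 120  97  47  52  58  47  38  41  41  39  41  38  38  38  39  40  38  40  46  61  80
223  60  57  63 104 135 128 116 123 123 122 122 122 122 122 121 114 105  90  85 101  86  56  64  70  49  40  40  41  40  37  38  39  39  38  39  41  55  71  79  87
224  89 148 177 151 125 114 120 123 123 124 123 123 122 122 122 122 115  90  48  47  46  52  68  69  52  61  51  39  39  39  36  39  38  42  42  48  61  71  80  88
225 191 207 206 150 109 115 124 123 123 123 124 124 123 122 124 122 109  66  35  36  36  50  68  64  59  74  61  39  39  39  42  41  45  47  51  55  55  57  64  77
226 191 178 153 128 117 124 124 123 125 124 123 123 123 124 123 122 103  46  37  37  36  54  69  60  62  78  65  40  37  38  41  46  55  53  56  57  57  57  58  59
227 149 172 171 16
[... 1413 characters left out ...]
  61  54  51  57  58  57  57  56  60  56  57
236  95  96  99 127 152 167 182 177 177 178 178 177 175 176 176 176 177 177 175 172 145  88  67  62  53  54  52  55  59  53  52  57  63  69  67  59  57  55  56  56
237  87  93  93  91  93 127 154 166 182 176 179 176 177 177 176 175 177 177 172 149 117  78  56  54  52  53  52  52  50  52  55  57  58  63  74  77  66  56  56  56
238  66  77  86  94  92  87  96 129 153 168 182 175 177 177 177 177 177 168 145 111  90  77  66  54  54  53  52  50  53  56  55  57  60  62  63  62  71  70  56  56
239  61  57  66  80  86  91  91  92  98 130 154 168 182 176 177 177 167 135 106  87  87  85  80  72  72  64  51  54  57  58  58  60  61  61  60  59  61  72  54  56
```

The post is in contact and the slide is moving. Pushing on.

>>> carry_out --series '[{"delta_pos": [0,0.06,0.0],"twist": [0,0,0],"fingers": 0},{"delta_pos": [0,0.12,0],"twist": [0,0,0],"fingers": 0},{"delta_pos": [0,0.18,0],"twist": [0,0,0],"fingers": 0},{"delta_pos": [0,0.24,0],"twist": [0,0,0],"fingers": 0},{"delta_pos": [0,0.29,0],"twist": [0,0,0],"fingers": 0},{"delta_pos": [0,0.33,0],"twist": [0,0,0],"fingers": 0},{"delta_pos": [0,0.36,0],"twist": [0,0,0],"fingers": 0},{"delta_pos": [0,0.36,0],"twist": [0,0,0],"fingers": 0}]'

```text
time: 15.22
position: [0.5311, -0.0254, 0.0698]
eef_rot: [[-0.08, 0.997, 0.002], [0.997, 0.08, 0.001], [0.0, 0.002, -1.0]]
force: [-0.9, -0.1, -0.0]
finger_gap: 0.0
grasp_force: 0.2
```

>>> carry_out --series '[{"delta_pos": [0,0.015,0.0],"twist": [0,0,0],"fingers": 0},{"delta_pos": [0,0.03,0],"twist": [0,0,0],"fingers": 0},{"delta_pos": [0,0.03,0],"twist": [0,0,0],"fingers": 0}]'

```text
time: 15.6
position: [0.5353, -0.0251, 0.0697]
eef_rot: [[-0.08, 0.997, -0.001], [0.997, 0.08, 0.0], [0.0, -0.001, -1.0]]
force: [-4.5, -0.4, 0.8]
finger_gap: 0.0002
grasp_force: 2.1
```

>>> carry_out --series '[{"delta_pos": [0,0.01,0.0],"twist": [0,0,0],"fingers": 0},{"delta_pos": [0,0.02,0],"twist": [0,0,0],"fingers": 0},{"delta_pos": [0,0.02,0],"twist": [0,0,0],"fingers": 0}]'

```text
time: 15.98
position: [0.5355, -0.025, 0.0694]
eef_rot: [[-0.08, 0.997, -0.007], [0.997, 0.08, -0.001], [0.0, -0.007, -1.0]]
force: [-12.1, -1.8, 8.9]
finger_gap: -0.0
grasp_force: 5.8
```

```bash
python3 -c "
from h import *
feel();a=snap('side','side8.png');b=snap('top')
for r in vision.cut_out('side','clock')[:3]: print(r['conf'],r['uv'])
for r in range(206,226): print(r,' '.join('%3d'%v for v in a[r,262:320].min(1)))
"
```

```text
pos [ 0.5355 -0.025   0.0694] F [-12.1156  -1.7832  11.0487] T [-0.2366  2.1401  0.0124] ry 0.010862273670850317 rx 0.025616268043185956
0.75 [271.5, 210.0]
0.69 [272.1, 335.4]
0.58 [214.4, 316.1]
206  78  74 114 152 162 181 187 167 169 167 167 182 195 193 181 125  89  69 102 124 114  96  79  63  58  57  55  46  40  41  38  36  37  36  39  38  39  40  41  41  40  39  40  37  50  67  73  65  48  41  39  39  37  39  44  60  80  86
207  86  76  76 101 125 170 186 172 196 177 154 174 182 175 156  86  55  65 108 134 119 116 114 108 102  68  57  49  41  38  38  37  39  40  38  38  37  39  38  41  39  38  34  38  50  59  53  48  41  39  40  38  38  43  58  80  87  87
208  99  76  51  60  76 111 132 143 169 149 118 119 112 101  80  65  49  52 100 136 119 102 111 124 128 110 103  66  46  48  47  40  40  37  37  39  40  38  40  38  36  37  40  39  41  45  47  42  39  38  37  39  44  61  79  87  88  90
209 132  68  49  51  53  56  63  69  69  70  69  69  71  64  54  55  48  51  91 135 134 103  96 102 109 123 130 103  91  75  54  48  40  39  38  40  39  40  38  39  39  36  40  40  39  39  37  37
[... 3116 characters left out ...]
  60  59  59  58  75  87  93 103  94  95 117 155 180 193 195 188 178 178 177 177 176 165 144 145 128  93  93  91  82  70  74  77  65  69  75  78  83  81  61  59  64  64  64  61  62  68  72  79  83  83  85  95 107 112 116 108  94
224  66  62  58  59  58  58  60  77  90  95 105  92  95 120 147 158 173 179 179 179 178 177 176 176 176 165 144 144 142 142 131 119 106  81  83  82  78  69  72  64  64  65  62  62  63  64  61  62  70  76  77  82  82  83  92 102 112 115
225  72  69  66  63  58  58  59  58  59  78  92  86  90  96  99 113 139 158 174 180 179 178 177 176 176 175 176 175 178 176 171 159 149 130  96  77  66  55  54  57  61  62  62  63  63  64  62  63  64  64  69  73  74  80  82  82  90 103
```

The slide is against its stop: −12 N at fingertip level, matching origin ≈0.646. I'll back off and locate the lever grip numerically.

>>> carry_out --series '[{"delta_pos": [0,-0.04,0.0],"twist": [0,0,0],"fingers": 0},{"delta_pos": [0,-0.15,0],"twist": [0,0,0],"fingers": 0},{"delta_pos": [-0.1,-0.4,-0.3],"twist": [0,0,0],"fingers": 0.6},{"delta_pos": [-0.3,-0.5,-0.7],"twist": [0,0,0],"fingers": 0.6},{"delta_pos": [-0.65,-0.5,-0.99],"twist": [0,0,0],"fingers": 0.6},{"delta_pos": [-0.65,-0.5,-0.99],"twist": [0,0,0],"fingers": 0.6},{"delta_pos": [-0.65,-0.5,-0.99],"twist": [0,0,0],"fingers": 0.6}]'

```text
time: 17.0
position: [0.454, -0.1656, 0.2719]
eef_rot: [[-0.077, 0.997, 0.011], [0.997, 0.077, -0.004], [-0.005, 0.011, -1.0]]
force: [-0.5, 0.2, 1.0]
finger_gap: 0.0512
grasp_force: 0.0
```

```bash
python3 - <<'E'
from h import *
feel();a=snap('side','side9.png');b=snap('top','top9.png')
def red(f):
    h=cv2.cvtColor(cv2.imread('pics/'+f),cv2.COLOR_BGR2HSV)
    m=(((h[...,0]<5)|(h[...,0]>172))&(h[...,1]>150)&(h[...,2]>70)).astype('uint8')
    k,l,st,ce=cv2.connectedComponentsWithStats(m)
    out=[]
    for i in range(1,k):
        if st[i,4]>25 and 270<ce[i][0]<370 and 130<ce[i][1]<220: out.append((st[i],ce[i],cv2.minAreaRect(np.argwhere(l==i)[:,::-1].astype('float32'))))
    return out
for f in('side0.png','side9.png','top0.png','top9.png'): print(f,red(f))
o=dict()
for n,f in(('side','side0.png'),('top','top0.png')): o[n]=red(f)[0][1]
for b in([0,0],[.5,1],[1.2,1.5]): print(tri(o['side']-np.array(b),o['top']),tri(o['side']-np.array(b),o['top']))
print('axis end',atz('top',[190+545/4-.4,110+155/4-.4],.205),atz('top',o['top'],.205))
for b in([0,0],[.5,1]):print('foot/clock',proj('side',[.646,-.017,.0784])+b)
for r in vision.cut_out('side','clock')[:4]: print(r['conf'],r['uv'])
for t in('clock','nest','post'):
  for r in vision.cut_out('top',t)[:4]: print(t,r['conf'],r['uv'])
E
```

```text
pos [ 0.454  -0.1656  0.2719] F [-0.5     0.2474  3.1221] T [ 0.0449 -0.0261  0.0154] ry -0.0014831022464574344 rx 0.04040586586267781
side0.png [(array([319, 155,  16,  12,  77], dtype=int32), array([327.1818, 160.4416]), ((326.88458251953125, 160.576904296875), (4.714951515197754, 16.91835594177246), 56.30992889404297))]
side9.png [(array([319, 155,  16,  12,  72], dtype=int32), array([327.0139, 160.5694]), ((326.9615173339844, 160.6923065185547), (4.437601089477539, 16.91835594177246), 56.3099365234375))]
top0.png [(array([333, 195,  24,   6, 105], dtype=int32), array([344.7238, 197.6762]), ((344.5888366699219, 197.74363708496094), (4.559810638427734, 23.01279640197754), 85.91438293457031))]
top9.png [(array([333, 195,  24,   7, 119], dtype=int32), array([344.4958, 197.8655]), ((344.6153869628906, 197.42312622070312), (5.953666687011719, 22.946426391601562), 82.87498474121094))]
(array([ 0.5535, -0.1641,  0.2025]), np.float64(0.004878602753125734)) (array([ 0.5535, -0.1641,  0.2025]), np.float64(0.004878602753125734))
(array([ 0.5539, -0.1632,  0.2061]), np.float64(0.0031490000322971505)) (array([ 0.5539, -0.1632,  0.2061]), np.float64(0.0031490000322971505))
(array([ 0.5546, -0.1624,  0.2078]), np.float64(0.0009609215464493958)) (array([ 0.5546, -0.1624,  0.2078]), np.float64(0.0009609215464493958))
axis end [ 0.701  -0.1088  0.205 ] [ 0.5552 -0.1624  0.205 ]
foot/clock [270.2815 202.9137]
foot/clock [270.7815 203.9137]
0.97 [215.4, 315.9]
0.96 [271.9, 335.7]
0.61 [288.6, 218.9]
0.56 [272.2, 209.5]
clock 0.82 [200.4, 268.8]
clock 0.58 [181.2, 229.5]
clock 0.4 [201.3, 184.2]
clock 0.37 [288.5, 180.0]
nest 0.61 [294.2, 189.9]
post 0.73 [294.5, 194.5]
```

>>> carry_out --series '[{"delta_pos": [-0.02,0.25,0.0],"twist": [0,0,0],"fingers": 0.6},{"delta_pos": [-0.039,0.505,0],"twist": [0,0,0],"fingers": 0.6},{"delta_pos": [-0.039,0.505,0],"twist": [0,0,0],"fingers": 0.6},{"delta_pos": [-0.039,0.505,0.1],"twist": [0,0,0],"fingers": 0.6},{"delta_pos": [-0.039,0.505,0.25],"twist": [0,0,0],"fingers": 0.6},{"delta_pos": [-0.039,0.505,0.385],"twist": [0,0,0],"fingers": 0.6},{"delta_pos": [-0.039,0.505,0.385],"twist": [0,0,0],"fingers": 0.6},{"delta_pos": [-0.039,0.505,0.385],"twist": [0,0,0],"fingers": 0.6}]'

```text
time: 18.3
position: [0.5516, -0.1617, 0.1913]
eef_rot: [[-0.081, 0.997, 0.0], [0.997, 0.081, -0.0], [-0.0, 0.0, -1.0]]
force: [-0.0, 0.4, 0.1]
finger_gap: 0.0514
grasp_force: 0.0
```

>>> carry_out --series '[{"delta_pos": [0,0,0.0],"twist": [0,0,0],"fingers": 0.1},{"delta_pos": [0,0,0],"twist": [0,0,0],"fingers": 0.1},{"delta_pos": [0,0,0],"twist": [0,0,0],"fingers": 0.1},{"delta_pos": [0,0,0],"twist": [0,0,0],"fingers": 0.1}]' --force 40

```text
time: 18.8
position: [0.5545, -0.1621, 0.1922]
eef_rot: [[-0.08, 0.997, 0.006], [0.997, 0.08, -0.0], [-0.001, 0.006, -1.0]]
force: [6.1, 2.2, 0.3]
finger_gap: 0.0168
grasp_force: 39.0
```

```bash
python3 -c "
from h import *
feel();s=bot.get_state();print(s['finger_gap'],s['grasp_force'],s['eef_rot'])"
```

```text
pos [ 0.5545 -0.1621  0.1922] F [6.1077 2.249  2.4134] T [ 0.2755 -1.027  -0.0759] ry -0.07221357040319773 rx -0.08060630258077452
0.01677291887749013 39.02672052383423 [[-0.0805  0.9967  0.0059]
 [ 0.9968  0.0805 -0.    ]
 [-0.0005  0.0059 -1.    ]]
```

Grip is held (gap 16.8 mm). First upstroke to the stop.

>>> carry_out --series '[{"delta_pos": [0,0.015,-0.04],"twist": [0,0,0],"fingers": 0.1},{"delta_pos": [0,0.02,-0.08],"twist": [0,0,0],"fingers": 0.1},{"delta_pos": [0,0.026,-0.12],"twist": [0,0,0],"fingers": 0.1},{"delta_pos": [0,0.032,-0.155],"twist": [0,0,0],"fingers": 0.1},{"delta_pos": [0,0.032,-0.155],"twist": [0,0,0],"fingers": 0.1}]'

```text
time: 19.42
position: [0.5565, -0.1619, 0.2221]
eef_rot: [[-0.08, 0.997, -0.003], [0.997, 0.08, -0.001], [-0.0, -0.003, -1.0]]
force: [-6.4, -1.5, 0.6]
finger_gap: 0.0164
grasp_force: 39.5
```

>>> carry_out --series '[{"delta_pos": [0,0,-0.01],"twist": [0,0,0],"fingers": 0.1},{"delta_pos": [0,0,-0.015],"twist": [0,0,0],"fingers": 0.1},{"delta_pos": [0,0,-0.015],"twist": [0,0,0],"fingers": 0.1}]'

```text
time: 19.8
position: [0.5569, -0.1619, 0.2245]
eef_rot: [[-0.08, 0.997, -0.003], [0.997, 0.08, -0.001], [-0.0, -0.003, -1.0]]
force: [-4.8, -2.8, -2.3]
finger_gap: 0.0166
grasp_force: 39.4
```

>>> carry_out --series '[{"delta_pos": [0,0,-0.01],"twist": [0,0,0],"fingers": 0.1},{"delta_pos": [0,0,-0.015],"twist": [0,0,0],"fingers": 0.1},{"delta_pos": [0,0,-0.015],"twist": [0,0,0],"fingers": 0.1}]'

```text
time: 20.18
position: [0.5576, -0.1618, 0.2277]
eef_rot: [[-0.08, 0.997, -0.001], [0.997, 0.08, -0.0], [-0.0, -0.001, -1.0]]
force: [-4.4, -2.9, -2.4]
finger_gap: 0.0168
grasp_force: 39.4
```

>>> carry_out --series '[{"delta_pos": [0,0.002,-0.01],"twist": [0,0,0],"fingers": 0.1},{"delta_pos": [0,0.004,-0.02],"twist": [0,0,0],"fingers": 0.1},{"delta_pos": [0,0.004,-0.025],"twist": [0,0,0],"fingers": 0.1},{"delta_pos": [0,0.004,-0.025],"twist": [0,0,0],"fingers": 0.1}]'

```text
time: 20.68
position: [0.558, -0.1617, 0.2303]
eef_rot: [[-0.08, 0.997, -0.004], [0.997, 0.08, 0.0], [0.001, -0.004, -1.0]]
force: [-1.9, -4.8, -17.3]
finger_gap: 0.0166
grasp_force: 39.6
```

The upper stop is at TCP z≈0.230, so level ≈0.197 and the lower stop ≈0.165. First downstroke.

>>> carry_out --series '[{"delta_pos": [0,-0.009,0.07],"twist": [0,0,0],"fingers": 0.1},{"delta_pos": [0,-0.016,0.14],"twist": [0,0,0],"fingers": 0.1},{"delta_pos": [0,-0.016,0.2],"twist": [0,0,0],"fingers": 0.1},{"delta_pos": [0,-0.011,0.26],"twist": [0,0,0],"fingers": 0.1},{"delta_pos": [0,-0.005,0.31],"twist": [0,0,0],"fingers": 0.1},{"delta_pos": [0,-0.002,0.333],"twist": [0,0,0],"fingers": 0.1},{"delta_pos": [0,-0.002,0.333],"twist": [0,0,0],"fingers": 0.1}]'

```text
time: 21.55
position: [0.5576, -0.1618, 0.167]
eef_rot: [[-0.08, 0.997, -0.001], [0.997, 0.08, -0.001], [-0.001, -0.001, -1.0]]
force: [-7.2, -2.8, -0.9]
finger_gap: 0.0168
grasp_force: 41.4
```

```bash
cat > foot.py <<'E'
from h import *
import sys
feel();a=snap('side',sys.argv[1])
# brightness along vertical image strip through ram axis between head and clock
g=a[165:215,262:282].astype(int).sum(2)//3
for r in range(180,212): print(r,' '.join('%3d'%v for v in a[r,258:286].mean(1).astype(int)))
E
python3 foot.py f1.png
```

```text
pos [ 0.5576 -0.1618  0.167 ] F [-7.2298 -2.786   1.1977] T [-0.7346  1.3609 -0.0163] ry -0.14814336403723133 rx 0.07103624473910468
180  61  60  60  60  61  61  61  60  60  61  61  63  63  83 117 114  71  65  63  64  63  64  71 103 132 139 137 136
181  58  61  60  61  59  60  61  61  60  62  60  63  64  81 100  93  73  63  63  62  72  96 113 125 137 136 135 126
182  55  58  57  60  61  60  61  61  62  61  61  63  65  64  70  74  67  63  63  70  97 127 130 116 122 124 113 103
183  90  73  53  57  57  60  60  60  62  61  60  62  64  64  62  60  59  63  70  96 114 115 104  82  95 102  86  85
184 118 107  89  64  53  55  56  59  61  62  60  61  64  66  60  57  60  64  77 109 119  81  81  83  84  84  86  85
185 121 122 115 101  87  65  59  68  67  63  61  62  66  67  64  63  68  68  77 107 123 100  84  85  85  84  85  85
186 120 120 120 122 116 105  97  89  74  71  68  67  67  65  65  69  72  70  76 106 133 127 105  86  86  84  86  87
187  98  99 100 101 111 122 116  99  76  76  73  73  71  70  68  72  70  73  76 109 136 138 129 107  87  87  88  87
188  67  69  71  71  84 107 113  99  78
[... 2044 characters left out ...]
 143
206  91  88  96  93  89 111 157 174 159 172 170 168 173 171 168 172 180 196 196 175 160 136 169 215 206 187 167 149
207 154 126  93  88  93  96 115 141 154 177 181 180 202 181 156 164 174 197 195 161 124  99 172 216 196 200 205 192
208 159 125  90 106 108  90  76  96 117 146 164 172 192 172 143 146 148 147 131 107  85  90 164 215 186 158 179 203
209 120 101 119 159 140  82  73  74  78  85 101 114 115 114 112 109 115 101  82  91  88  91 141 210 215 160 144 153
210 110 133 172 195 173  77  74  74  80  82  81  88  87  86  89  90  92  94  91  94  88  89 135 205 220 197 195 167
211 144 175 192 199 184  78  73  79  84  85  88  91  94  95  98  98 100  98  97  93  90  83 146 216 216 187 204 199
```

```bash
cat > foot.py <<'E'
from h import *
import sys
def edge(f):
    a=cv2.imread('pics/'+f).astype(float).mean(2)[:,269:274].mean(1)
    return [int(v) for v in a[192:212]]
if len(sys.argv)>1:
    feel();snap('side',sys.argv[1])
    print(edge(sys.argv[1]))
E
python3 -c "
from foot import *
for f in('side8.png','side9.png','f1.png'): print(f,edge(f))"
```

```text
side8.png [70, 65, 74, 75, 69, 100, 138, 135, 95, 54, 65, 130, 164, 168, 173, 180, 163, 112, 87, 94]
side9.png [74, 68, 76, 78, 73, 102, 138, 136, 96, 58, 68, 131, 164, 169, 173, 180, 165, 113, 89, 95]
f1.png [75, 72, 69, 72, 74, 73, 73, 121, 154, 131, 79, 47, 99, 152, 170, 176, 165, 113, 88, 95]
```

>>> carry_out --series '[{"delta_pos": [0,-0.007,-0.06],"twist": [0,0,0],"fingers": 0.1},{"delta_pos": [0,-0.014,-0.13],"twist": [0,0,0],"fingers": 0.1},{"delta_pos": [0,-0.014,-0.2],"twist": [0,0,0],"fingers": 0.1},{"delta_pos": [0,-0.008,-0.26],"twist": [0,0,0],"fingers": 0.1},{"delta_pos": [0,0,-0.31],"twist": [0,0,0],"fingers": 0.1},{"delta_pos": [0,0.002,-0.325],"twist": [0,0,0],"fingers": 0.1},{"delta_pos": [0,0.002,-0.325],"twist": [0,0,0],"fingers": 0.1}]'

```text
time: 22.48
position: [0.5581, -0.1617, 0.2302]
eef_rot: [[-0.08, 0.997, -0.003], [0.997, 0.08, -0.0], [0.0, -0.003, -1.0]]
force: [-4.8, -3.8, -11.3]
finger_gap: 0.0163
grasp_force: 42.2
```

```bash
python3 foot.py f1u.png
```

```text
pos [ 0.5581 -0.1617  0.2302] F [-4.7585 -3.802  -9.1754] T [-0.8562  0.6845 -0.0301] ry 0.010436499544790553 rx -0.029127758455777975
[71, 70, 65, 73, 77, 77, 113, 149, 135, 85, 53, 79, 138, 169, 170, 177, 164, 113, 88, 95]
```

```bash
python3 foot.py f1v.png; python3 foot.py f1w.png|tail -1
```

```text
pos [ 0.558  -0.1617  0.2302] F [-3.4673 -4.5168 -8.4377] T [-0.8953  0.698  -0.0504] ry -0.0009566330916412842 rx 0.0005392763797738118
[70, 69, 65, 73, 77, 77, 113, 149, 135, 85, 53, 79, 139, 169, 170, 177, 164, 112, 88, 95]
[71, 69, 65, 73, 77, 76, 113, 149, 134, 85, 53, 79, 138, 169, 170, 177, 164, 113, 87, 95]
```

>>> carry_out --series '[{"delta_pos": [0,0,0],"twist": [0,0,0],"fingers": 0.1},{"delta_pos": [0,0,0],"twist": [0,0,0],"fingers": 0.1}]'

```text
time: 22.88
position: [0.5581, -0.1618, 0.2302]
eef_rot: [[-0.08, 0.997, -0.003], [0.997, 0.08, -0.0], [-0.0, -0.003, -1.0]]
force: [-3.2, -4.6, -11.4]
finger_gap: 0.0164
grasp_force: 42.2
```

```bash
python3 foot.py f1x.png
```

```text
pos [ 0.5581 -0.1618  0.2302] F [-3.1653 -4.6163 -9.2711] T [-0.8484  0.706   0.0194] ry -0.008075294414118146 rx 0.007866935396166178
[71, 69, 65, 73, 77, 77, 113, 149, 134, 85, 53, 79, 139, 169, 171, 176, 164, 113, 88, 95]
```

The ram's held position moved about 3–4 mm net. The lever had started mid-stroke, so that is one tooth. Second downstroke.

>>> carry_out --series '[{"delta_pos": [0,-0.009,0.07],"twist": [0,0,0],"fingers": 0.1},{"delta_pos": [0,-0.016,0.14],"twist": [0,0,0],"fingers": 0.1},{"delta_pos": [0,-0.016,0.2],"twist": [0,0,0],"fingers": 0.1},{"delta_pos": [0,-0.011,0.26],"twist": [0,0,0],"fingers": 0.1},{"delta_pos": [0,-0.005,0.31],"twist": [0,0,0],"fingers": 0.1},{"delta_pos": [0,-0.002,0.328],"twist": [0,0,0],"fingers": 0.1},{"delta_pos": [0,-0.002,0.328],"twist": [0,0,0],"fingers": 0.1}]'

```text
time: 23.8
position: [0.5577, -0.1618, 0.1665]
eef_rot: [[-0.08, 0.997, -0.001], [0.997, 0.08, -0.001], [-0.001, -0.001, -1.0]]
force: [-6.6, -2.9, 0.2]
finger_gap: 0.0165
grasp_force: 43.4
```

```bash
python3 foot.py f2.png
```

```text
pos [ 0.5577 -0.1618  0.1665] F [-6.5865 -2.9494  2.3453] T [-0.6684  1.2833 -0.0325] ry -0.03348227260145494 rx 0.014483764158378086
[74, 79, 82, 79, 76, 70, 75, 79, 76, 122, 154, 137, 89, 52, 83, 134, 148, 113, 88, 95]
```

>>> carry_out --series '[{"delta_pos": [0,-0.007,-0.06],"twist": [0,0,0],"fingers": 0.1},{"delta_pos": [0,-0.014,-0.13],"twist": [0,0,0],"fingers": 0.1},{"delta_pos": [0,-0.014,-0.2],"twist": [0,0,0],"fingers": 0.1},{"delta_pos": [0,-0.008,-0.26],"twist": [0,0,0],"fingers": 0.1},{"delta_pos": [0,0,-0.31],"twist": [0,0,0],"fingers": 0.1},{"delta_pos": [0,0.002,-0.325],"twist": [0,0,0],"fingers": 0.1},{"delta_pos": [0,0.002,-0.325],"twist": [0,0,0],"fingers": 0.1}]'

```text
time: 24.72
position: [0.5581, -0.1618, 0.2301]
eef_rot: [[-0.08, 0.997, -0.002], [0.997, 0.08, -0.0], [-0.0, -0.002, -1.0]]
force: [-5.0, -3.3, -8.0]
finger_gap: 0.0169
grasp_force: 42.4
```

```bash
python3 foot.py f2u.png
```

```text
pos [ 0.5581 -0.1618  0.2301] F [-5.0064 -3.2988 -5.8661] T [-0.8338  0.894  -0.0155] ry 0.029664795866841853 rx -0.018294178056132936
[74, 78, 78, 76, 71, 70, 75, 83, 99, 138, 139, 96, 59, 69, 135, 170, 157, 113, 89, 95]
```

>>> carry_out --series '[{"delta_pos": [0,-0.009,0.07],"twist": [0,0,0],"fingers": 0.1},{"delta_pos": [0,-0.016,0.14],"twist": [0,0,0],"fingers": 0.1},{"delta_pos": [0,-0.016,0.2],"twist": [0,0,0],"fingers": 0.1},{"delta_pos": [0,-0.011,0.26],"twist": [0,0,0],"fingers": 0.1},{"delta_pos": [0,-0.005,0.31],"twist": [0,0,0],"fingers": 0.1},{"delta_pos": [0,-0.002,0.33],"twist": [0,0,0],"fingers": 0.1},{"delta_pos": [0,-0.002,0.33],"twist": [0,0,0],"fingers": 0.1}]'

```text
time: 25.65
position: [0.5578, -0.1618, 0.1662]
eef_rot: [[-0.08, 0.997, -0.0], [0.997, 0.08, -0.001], [-0.001, -0.0, -1.0]]
force: [-8.1, -2.3, 3.5]
finger_gap: 0.0165
grasp_force: 43.6
```

```bash
python3 foot.py f3.png
```

```text
pos [ 0.5578 -0.1618  0.1662] F [-8.1152 -2.2954  5.6177] T [-0.5983  1.5811 -0.076 ] ry -0.024781092603201302 rx 0.007466711739736633
[74, 79, 84, 86, 86, 80, 70, 73, 77, 80, 121, 152, 132, 79, 50, 81, 121, 113, 88, 94]
```

>>> carry_out --series '[{"delta_pos": [0,-0.007,-0.06],"twist": [0,0,0],"fingers": 0.1},{"delta_pos": [0,-0.014,-0.13],"twist": [0,0,0],"fingers": 0.1},{"delta_pos": [0,-0.014,-0.2],"twist": [0,0,0],"fingers": 0.1},{"delta_pos": [0,-0.008,-0.26],"twist": [0,0,0],"fingers": 0.1},{"delta_pos": [0,0,-0.31],"twist": [0,0,0],"fingers": 0.1},{"delta_pos": [0,0.002,-0.325],"twist": [0,0,0],"fingers": 0.1},{"delta_pos": [0,0.002,-0.325],"twist": [0,0,0],"fingers": 0.1}]'

```text
time: 26.58
position: [0.5581, -0.1618, 0.2301]
eef_rot: [[-0.08, 0.997, -0.001], [0.997, 0.08, -0.001], [-0.001, -0.001, -1.0]]
force: [-5.3, -3.8, -4.0]
finger_gap: 0.0161
grasp_force: 42.8
```

```bash
python3 foot.py f3u.png
```

```text
pos [ 0.5581 -0.1618  0.2301] F [-5.3166 -3.7558 -1.9301] T [-0.761   1.1618 -0.0347] ry 0.005078361575624408 rx 0.05103456907219103
[74, 80, 84, 86, 83, 71, 70, 80, 81, 81, 121, 152, 130, 77, 50, 83, 124, 113, 89, 95]
```

The foot stopped on the glass during click 3: the peak is the same at the bottom and when held, and grip force rose 3.3 N. Now exactly two more clicks.

>>> carry_out --series '[{"delta_pos": [0,-0.009,0.07],"twist": [0,0,0],"fingers": 0.1},{"delta_pos": [0,-0.016,0.14],"twist": [0,0,0],"fingers": 0.1},{"delta_pos": [0,-0.016,0.2],"twist": [0,0,0],"fingers": 0.1},{"delta_pos": [0,-0.011,0.26],"twist": [0,0,0],"fingers": 0.1},{"delta_pos": [0,-0.005,0.31],"twist": [0,0,0],"fingers": 0.1},{"delta_pos": [0,-0.002,0.332],"twist": [0,0,0],"fingers": 0.1},{"delta_pos": [0,-0.002,0.332],"twist": [0,0,0],"fingers": 0.1}]'

```text
time: 27.5
position: [0.558, -0.1618, 0.1654]
eef_rot: [[-0.08, 0.997, 0.0], [0.997, 0.08, -0.001], [-0.001, 0.0, -1.0]]
force: [-8.7, -2.0, 6.3]
finger_gap: 0.0163
grasp_force: 44.0
```

```bash
python3 foot.py f4.png
```

```text
pos [ 0.558  -0.1618  0.1654] F [-8.6756 -2.0479  8.4235] T [-0.5132  1.6948 -0.0287] ry -0.012296544882166078 rx 0.004779959766692032
[74, 79, 84, 86, 86, 86, 87, 85, 79, 82, 108, 143, 134, 83, 51, 80, 121, 114, 88, 94]
```

>>> carry_out --series '[{"delta_pos": [0,-0.007,-0.06],"twist": [0,0,0],"fingers": 0.1},{"delta_pos": [0,-0.014,-0.13],"twist": [0,0,0],"fingers": 0.1},{"delta_pos": [0,-0.014,-0.2],"twist": [0,0,0],"fingers": 0.1},{"delta_pos": [0,-0.008,-0.26],"twist": [0,0,0],"fingers": 0.1},{"delta_pos": [0,0,-0.31],"twist": [0,0,0],"fingers": 0.1},{"delta_pos": [0,0.002,-0.327],"twist": [0,0,0],"fingers": 0.1},{"delta_pos": [0,0.002,-0.327],"twist": [0,0,0],"fingers": 0.1}]'

```text
time: 28.42
position: [0.5581, -0.1618, 0.2299]
eef_rot: [[-0.08, 0.997, -0.001], [0.997, 0.08, -0.001], [-0.001, -0.001, -1.0]]
force: [-6.9, -4.2, -0.0]
finger_gap: 0.0163
grasp_force: 43.2
```

```bash
python3 foot.py f4u.png
```

```text
pos [ 0.5581 -0.1618  0.2299] F [-6.9328 -4.1796  2.0686] T [-0.5912  1.3712 -0.0462] ry 0.11831508214616493 rx 0.0074321674899511326
[74, 79, 84, 86, 87, 87, 83, 77, 76, 76, 110, 147, 132, 79, 50, 81, 122, 113, 88, 95]
```

>>> carry_out --series '[{"delta_pos": [0,-0.009,0.07],"twist": [0,0,0],"fingers": 0.1},{"delta_pos": [0,-0.016,0.14],"twist": [0,0,0],"fingers": 0.1},{"delta_pos": [0,-0.016,0.2],"twist": [0,0,0],"fingers": 0.1},{"delta_pos": [0,-0.011,0.26],"twist": [0,0,0],"fingers": 0.1},{"delta_pos": [0,-0.005,0.31],"twist": [0,0,0],"fingers": 0.1},{"delta_pos": [0,-0.002,0.334],"twist": [0,0,0],"fingers": 0.1},{"delta_pos": [0,-0.002,0.334],"twist": [0,0,0],"fingers": 0.1}]'

```text
time: 29.35
position: [0.5582, -0.1618, 0.1647]
eef_rot: [[-0.08, 0.997, 0.001], [0.997, 0.08, -0.001], [-0.001, 0.001, -1.0]]
force: [-9.8, -2.8, 8.0]
finger_gap: 0.0167
grasp_force: 44.3
```

```bash
python3 foot.py f5.png
```

```text
pos [ 0.5582 -0.1618  0.1647] F [-9.8217 -2.78   10.1198] T [-0.4859  1.7825 -0.043 ] ry 0.006926171187426911 rx 0.017970360419593562
[73, 79, 83, 85, 86, 85, 87, 87, 88, 88, 99, 130, 125, 80, 51, 80, 121, 113, 89, 95]
```

>>> carry_out --series '[{"delta_pos": [0,-0.007,-0.05],"twist": [0,0,0],"fingers": 0.1},{"delta_pos": [0,-0.012,-0.1],"twist": [0,0,0],"fingers": 0.1},{"delta_pos": [0,-0.014,-0.15],"twist": [0,0,0],"fingers": 0.1},{"delta_pos": [0,-0.014,-0.15],"twist": [0,0,0],"fingers": 0.1}]'

```text
time: 29.9
position: [0.5546, -0.162, 0.1934]
eef_rot: [[-0.08, 0.997, -0.001], [0.997, 0.08, -0.001], [-0.001, -0.001, -1.0]]
force: [-6.8, -3.2, -0.0]
finger_gap: 0.0164
grasp_force: 43.3
```

```bash
python3 foot.py f5u.png; python3 -c "
import cv2
for f in('f3u','f4','f4u','f5','f5u'): print(f,[int(v) for v in cv2.imread('pics/'+f+'.png').astype(float).mean(2)[184:204,269:274].mean(1)])"
```

```text
pos [ 0.5546 -0.162   0.1934] F [-6.7862 -3.1726  2.0862] T [-0.6684  1.5884 -0.0486] ry -0.016226153646069476 rx -0.11079487691178491
[74, 79, 84, 86, 86, 86, 87, 86, 86, 80, 93, 137, 132, 80, 52, 83, 123, 113, 88, 95]
f3u [62, 64, 65, 70, 72, 72, 73, 73, 74, 80, 84, 86, 83, 71, 70, 80, 81, 81, 121, 152]
f4 [62, 63, 66, 70, 72, 73, 73, 73, 74, 79, 84, 86, 86, 86, 87, 85, 79, 82, 108, 143]
f4u [62, 64, 66, 70, 73, 73, 73, 73, 74, 79, 84, 86, 87, 87, 83, 77, 76, 76, 110, 147]
f5 [61, 64, 65, 70, 72, 73, 72, 72, 73, 79, 83, 85, 86, 85, 87, 87, 88, 88, 99, 130]
f5u [61, 63, 66, 69, 73, 73, 73, 73, 74, 79, 84, 86, 86, 86, 87, 86, 86, 80, 93, 137]
```

Clicks 4 and 5 both held: the collar moved about 2 px down each time while the foot stayed put. Releasing.

>>> carry_out --series '[{"delta_pos": [0,0,0],"twist": [0,0,0],"fingers": 0.6},{"delta_pos": [0,0,0],"twist": [0,0,0],"fingers": 0.6},{"delta_pos": [0,0,0],"twist": [0,0,0],"fingers": 0.6},{"delta_pos": [0,0,-0.15],"twist": [0,0,0],"fingers": 0.6},{"delta_pos": [0,0,-0.4],"twist": [0,0,0],"fingers": 0.6},{"delta_pos": [0,-0.3,-0.5],"twist": [0,0,0],"fingers": 0.6},{"delta_pos": [0,-0.6,-0.5],"twist": [0,0,0],"fingers": 0.6},{"delta_pos": [0,-0.6,-0.5],"twist": [0,0,0],"fingers": 0.6}]'

```text
time: 30.95
position: [0.4319, -0.1705, 0.2921]
eef_rot: [[-0.078, 0.997, -0.002], [0.997, 0.078, 0.001], [0.001, -0.002, -1.0]]
force: [0.2, 0.0, 0.1]
finger_gap: 0.0513
grasp_force: 0.0
```

```bash
python3 - <<'E'
from foot import *
feel();snap('side','end.png');print(edge('end.png'))
print([int(v) for v in cv2.imread('pics/end.png').astype(float).mean(2)[184:204,269:274].mean(1)])
def red(f):
    h=cv2.cvtColor(cv2.imread('pics/'+f),cv2.COLOR_BGR2HSV)
    m=((h[...,0]<5)|(h[...,0]>172))&(h[...,1]>150)&(h[...,2]>70);m[:,:300]=0;m[:,345:]=0;m[:140]=0;m[190:]=0
    return np.argwhere(m).mean(0)
print(red('side9.png'),red('end.png'))
E
```

```text
pos [ 0.4319 -0.1705  0.2921] F [0.1636 0.0163 2.2469] T [ 0.0112 -0.0851 -0.011 ] ry 0.0035278549161907673 rx 0.023301352168608562
[74, 80, 84, 86, 87, 87, 88, 87, 86, 80, 93, 137, 133, 81, 53, 84, 124, 114, 89, 96]
[63, 65, 68, 71, 74, 73, 73, 73, 74, 80, 84, 86, 87, 87, 88, 87, 86, 80, 93, 137]
[160.5694 327.0139] [160.2568 327.1351]
```

The clamp holds and the lever has stayed level. Handing in.

```bash
python3 -c "
from station import bot
print(bot.hand_in())"
```

```text
the job is handed in; nothing more can be done
None
```

The brass clock is clamped glass up in the ring with the slide home: the foot touched on click 3, I gave it two more clicks, let go, and handed the job in at about 31 s. The load on the glass was not read directly; from where the foot touched I put it at about 43 N, and the hand-in gave no verdict.

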